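Put the food processor's cutting discs away in their locking case

TASK

Put the food processor's washed and dried cutting discs away: turn the clear cover of the empty storage case anticlockwise (seen from above) a quarter turn to free it, lift it off and stand it on the cork mat. Move every disc from the white draining rack into the case, standing upright and fully home between the tines, one to a slot; then gently set the cover back on with its lugs through the notches, turn it clockwise a quarter turn until it clicks locked, and leave the other things on the worktop as they are.

Things in the scene. Friction and masses are not known exactly. Their poses are not given: they have to be found in the camera images.
- disc_slicer: Cutting disc, slicing blades, black hub; steel, 100 mm across, 6 mm thick, about 120 g, with a hub 26 mm across that sticks out 4 mm on either face. Origin at its centre; its x is the disc's axis, square to its faces. It starts on edge in one of the drainer's slots, leaning 5 to 12 degrees, top towards the drainer's +x. Three or four discs are present; an absent one has no pose.
- disc_coarse: Cutting disc, coarse grater, orange hub; steel, 100 mm across, 6 mm thick, about 120 g, with a hub 26 mm across that sticks out 4 mm on either face. Origin at its centre; its x is the disc's axis, square to its faces. It starts on edge in one of the drainer's slots, leaning 5 to 12 degrees, top towards the drainer's +x. Three or four discs are present; an absent one has no pose.
- disc_fine: Cutting disc, fine grater, green hub; steel, 100 mm across, 6 mm thick, about 120 g, with a hub 26 mm across that sticks out 4 mm on either face. Origin at its centre; its x is the disc's axis, square to its faces. It starts on edge in one of the drainer's slots, leaning 5 to 12 degrees, top towards the drainer's +x. Three or four discs are present; an absent one has no pose.
- disc_strips: Cutting disc, strip cutter with oblong openings, blue hub; steel, 100 mm across, 6 mm thick, about 120 g, with a hub 26 mm across that sticks out 4 mm on either face. Origin at its centre; its x is the disc's axis, square to its faces. It starts on edge in one of the drainer's slots, leaning 5 to 12 degrees, top towards the drainer's +x. Three or four discs are present; an absent one has no pose.
- drainer: Fixed white wire draining rack, tray 236 x 176 mm. Origin under its centre on the worktop. Its x runs across its four slots (x = -63, -21, 21, 63 mm), each 12 mm wide between tines at y = -28 and 28 mm. Frame 55 mm, tine tips 74 mm above the worktop. A disc stands on two rails, centre 71 mm and top 121 mm above the worktop, axis along the drainer's x.
- case_base: Fixed round grey base of the storage case, foot 184 mm across, its top at z = 6 mm. Origin under its centre on the worktop; its x runs across its four slots. Bayonet neck 147 mm across, flange 160 mm across from z = 12.5 to 18 mm, with two notches for the cover's lugs at +y and -y (green dots on the foot). Locked, the lugs lie at +x and -x (orange dots).
- notch (a point): On the foot, at the +y notch of the base (the other is opposite). Its x and y are the base's. The notches let the lugs down with up to 11 degrees of twist error; then the lugs turn clockwise, seen from above, under the flange through 90 degrees to a solid stop 1 to 3 degrees further on. From the notch they cannot turn anticlockwise.
- slot0 (a point): Centre of a disc that is fully home in slot 0 of the case: base x = -54 mm, y = 0, 70.5 mm above the worktop (disc top 120.5 mm). Its x is the direction of the disc's axis. Slot 10 mm wide between steel tines at y = -28 and 28 mm, flared to 20 mm at their tips 74 mm above the worktop; the disc rests on two rails.
- slot1 (a point): Centre of a disc that is fully home in slot 1 of the case: base x = -18 mm, y = 0, 70.5 mm above the worktop (disc top 120.5 mm). Its x is the direction of the disc's axis. Slot 10 mm wide between steel tines at y = -28 and 28 mm, flared to 20 mm at their tips 74 mm above the worktop; the disc rests on two rails.
- slot2 (a point): Centre of a disc that is fully home in slot 2 of the case: base x = 18 mm, y = 0, 70.5 mm above the worktop (disc top 120.5 mm). Its x is the direction of the disc's axis. Slot 10 mm wide between steel tines at y = -28 and 28 mm, flared to 20 mm at their tips 74 mm above the worktop; the disc rests on two rails.
- slot3 (a point): Centre of a disc that is fully home in slot 3 of the case: base x = 54 mm, y = 0, 70.5 mm above the worktop (disc top 120.5 mm). Its x is the direction of the disc's axis. Slot 10 mm wide between steel tines at y = -28 and 28 mm, flared to 20 mm at their tips 74 mm above the worktop; the disc rests on two rails.
- cover: Loose clear cover, an upside-down tub 173 mm across, 166 mm inside, 124 mm high, about 300 g. Origin at the centre of its open lower edge, z up. It starts locked on the case. Seated, its origin is 6 mm above the worktop; with the lugs standing on the flange, 18 mm. It works either way round: bar handle along the base's y to go in or come out, along the base's x when locked.
- mat: Fixed round cork mat, 200 mm across, 6 mm thick. Origin under its centre on the worktop.
- bar (a point): Middle of the cover's grey bar handle, 141 mm above the cover's edge. The bar is 76 mm long along its x, 24 mm wide along its y, 30 mm high (124 to 154 mm above the edge), with an orange dot at each end. Under its ends, inside the cover's edge, are the two lugs: 36 mm long, 4.5 mm high, reaching in to 76 mm from the axis.
- catch (a joint): Sprung orange catch in the case's foot beside the +x stop, in m: 0 standing up, about 0.002 pressed down. A lug presses it down (about 2 N) just before the end of the turn (and on turning back out), and it springs back up with a click behind the lug when the cover is locked.
- mug: White patterned mug, 82 x 114 x 91 mm, bystander; origin at the centre of its underside.
- honey_jar: Honey jar with black lid, 63 mm across, 94 mm high, bystander; origin at the centre of its underside.
- pepper_mill: Wooden pepper mill, 58 mm across, 170 mm high, bystander; origin at the centre of its underside.
Mind the look-alikes: they are no part of the job. What is shaped like the disc_slicer but purple is not meant.

How it is judged:
On the way, in this order (a step that is already met when the one before it is completed fails the run):
1. the cover is off and stands upright on the cork mat (horizontal distance between cover and mat below 0.04 m and height (world z) of cover below 0.012 m and angle between cover's own z axis and vertical below 0.08 rad), for 0.2 s.
2. every disc stands upright, fully home in a slot of the case ((distance between disc_slicer and slot0 below 0.006 m or distance between disc_slicer and slot1 below 0.006 m or distance between disc_slicer and slot2 below 0.006 m or distance between disc_slicer and slot3 below 0.006 m) and angle between the x axis of each of disc_slicer, disc_coarse, disc_fine, disc_strips and the x axis of case_base, either way round below 0.12 rad and (distance between disc_coarse and slot0 below 0.006 m or distance between disc_coarse and slot1 below 0.006 m or distance between disc_coarse and slot2 below 0.006 m or distance between disc_coarse and slot3 below 0.006 m) and (distance between disc_fine and slot0 below 0.006 m or distance between disc_fine and slot1 below 0.006 m or distance between disc_fine and slot2 below 0.006 m or distance between disc_fine and slot3 below 0.006 m) and (distance between disc_strips and slot0 below 0.006 m or distance between disc_strips and slot1 below 0.006 m or distance between disc_strips and slot2 below 0.006 m or distance between disc_strips and slot3 below 0.006 m)), for 0.2 s.
3. the cover is down on the case's foot, its lugs through the notches (horizontal distance between cover and case_base below 0.006 m and z of cover in the frame of case_base below 0.0085 m and angle between cover's own z axis and vertical below 0.04 rad), for 0.1 s.
4. the cover is turned to its stop and the catch has sprung up behind the lug (all of step 3 and angle between the x axis of cover and the x axis of case_base, either way round below 0.08 rad and value of joint catch below 0.001 m), for 0.2 s.
At the end, for the whole second after the job is handed in: Each disc present stands in its own slot of the case (centre within 6 mm of the home point, axis within 7 degrees); the cover is centred within 6 mm, down to within 2.5 mm of the foot, turned to within 4.5 degrees of the locked line with the catch up; all at rest (all of step 2 and all of step 4 and linear speed of each of cover, disc_slicer, disc_coarse, disc_fine, disc_strips below 0.02 m/s); the robot touches nothing.
It fails at once if a bystander is knocked more than 3 cm aside or over (distance of any of mug, honey_jar, pepper_mill from where it was at the start of the episode above 0.03 m or angle between any of mug, honey_jar, pepper_mill's own z axis and vertical above 0.5 rad).
It fails at once if the cover is rammed down on the discs (contact force between cover and disc_slicer above 20 N or contact force between cover and disc_coarse above 20 N or contact force between cover and disc_fine above 20 N or contact force between cover and disc_strips above 20 N).
Of disc_slicer, disc_coarse, disc_fine, disc_strips only 3 to 4 are there at a start; the rules pass over those that are not, and their reading is None.
At some moment in a run one of cover may be knocked a few centimetres aside while the robot is not near it.
It also fails if it takes over 210 s, if anything falls off the work surface, if the arm or the gripper's body presses on something with over 40 N, if the wrist force passes 120 N, or if a joint passes its speed limit or range.

ROBOT

A 6-joint arm with a two-finger parallel gripper is mounted at the origin on a cart in front of the work surface, level with it; the furniture and walls round the work are solid. World frame = base frame: x ahead of the robot, y to its left, z up, the work surface at z = 0. Lengths are in m, angles in rad, forces in N, time in s.
With the tool pointing down it reaches from about 0.35 to 0.975 m from the base axis. Payload 4.9 kg.
Tool frame: the origin (TCP) lies on the mounting face of the last link; the fingertips stand 173 mm ahead of it and the grasp point (between the pads) lies 155 mm ahead of it (tcp_to_grasp is the distance from the TCP to the grasp point, in m); z points along the fingers, y is the line along which they close (so a half turn about z gives the same grasp; the last joint's range is limited). The gripper opens to 85 mm and grips with 20 to 120 N. Pads are 22 mm wide; open, the fingers measure 114 mm over their backs; the gripper's body (76 mm by 85 mm) begins 54 mm behind the grasp point. The pads swing forward as they close: fully open they stand 13 mm farther back than shut.
Start: joints at [1.169, 0.053, 1.613, -0, 1.476, -0.119], TCP at [0.174, 0.6, 0.405] pointing down, gripper open.
Joint ranges: [-3.01, 3.01], [-1.01, 2.22], [0.06, 2.58], [-1.02, 4.17], [0.09, 2.62], [-3.14, 3.14]. Speed limits (rad/s): [2.57, 2.57, 3.14, 3.14, 3.14, 3.14].

INTERFACE

Orientations are given as a rotation vector (axis times angle).
In Python, from station import get_obs, get_image, calibration, finish_job, tcp_to_grasp gives the robot as it stands. The module is installed in compiled form; this text tells all that it offers.
- The arm moves only by the tool arm_command, never from a script. Its argument "plan" is a list that holds one entry, the list of rows, each a list of 6 numbers: the shift along the tool's x, y, z in cm, then the turn, a rotation vector about the tool's x, y, z in rad. A call has 1 to 12 rows; each row is the pose to reach, as a shift and turn from the pose commanded when the call began, along the tool's axes at that moment; what a row does not reach only later rows make up. A row lasts 1/12 s, in which the tool goes at most 41.7 mm and 7.16 degrees, less where a joint would pass 70% of its speed; a pose out of reach is approached as far as the arm can. A call with a gripper value outside its range is refused whole. "gripper" is the closure, from -1 (fully open) to 1 (shut), set as the call begins (left out, the last holds). The fingers move at their own pace and stop on an object; "force" is the grip in N (left out, the last holds). Time passes only in rows, so rows that repeat a pose let the fingers close. It gives the time, the measured TCP pose, the force, the opening and the grip force at its end, in the units of the state.
- get_obs(): the state, without advancing time (a new reading comes with each control period).
- get_image(name): name is "scene" or "top" or "wrist"; returns (picture, depth): 480x640x3 uint8, blue, green, red; 480x640 float32, m along the optical axis (not along the pixel's ray), 0 where there is no reading.
- calibration(name): a dict with "fx", "fy", "cx", "cy" (pixels), "pose" (4x4, takes a point from camera to world coordinates). Camera axes: x right, y up, looking along -z (the intrinsics and any distortion apply to the point x, -y, -z); pixel columns grow to the right and rows downward; lengths in m; the calibration is good to about 2 mm. A picture is of the moment at which its call begins: read the wrist's pose just before it. calibration takes no time and is no camera call; for the wrist camera it gives the pose at the moment of the call.
- finish_job(): hands the job in; it is judged then, once.
The state is a dict: "t": time; "q": joint angles; "dq": joint speeds; "effort": joint torques, N m; "tool_pos": TCP position; "tool_rot": TCP orientation; "contact_force": force on the tool from outside, world axes, zero at the start; "wrist_torque": the same for the moment, N m; "opening": finger opening in m; "grip_force": force on a finger pad.
Only numpy, scipy, OpenCV 4.12 (cv2) and the standard library are available. Lean on these libraries where they do the work, as an engineer would, in place of code of your own. Each camera call takes 0.05 s, during which the arm holds its last target. There are 200 camera calls.

## Working session

There is one attempt and no reset: what is moved stays moved. The work goes in short steps, Python scripts to look and compute and a tool call to move; the robot and the scene stay as the last step left them, time stands still between calls to the robot, and variables do not carry over. Pictures are saved under pics/ and viewed, at most 14 in all, crops included, and the job is handed in when it is done.

Besides the shell and the picture viewer there is one more tool, called by a JSON object that holds its "fn" and its "kwargs". arm_command: Moves the arm, as the interface text tells. Its arguments: {"type":"object","properties":{"plan":{"type":"array"},"gripper":{"type":"number"},"force":{"type":"number"}},"required":["plan"]}

```bash
mkdir -p pics; cat > h.py <<'E'
import numpy as np, cv2
from scipy.spatial.transform import Rotation as R
from station import get_obs, get_image, calibration, finish_job, tcp_to_grasp
def cloud(name):
    c=calibration(name); im,d=get_image(name)
    v,u=np.mgrid[0:480,0:640]
    P=np.stack([(u-c['cx'])/c['fx']*d, -(v-c['cy'])/c['fy']*d, -d],-1)
    W=P@c['pose'][:3,:3].T+c['pose'][:3,3]
    W[d==0]=np.nan
    return im,W
E
python3 - <<'E'
from h import *
for n in('scene','top','wrist'):
    im,W=cloud(n); cv2.imwrite(f'pics/{n}0.png',im); np.savez(f'{n}0.npz',im=im,W=W)
    c=calibration(n); print(n,c['pose'][:3,3].round(3),{k:v for k,v in c.items() if k!='pose'})
print(get_obs(), tcp_to_grasp)
E
```

```text
scene [-0.254  1.093  1.273] {'fx': 584.9429215470898, 'fy': 584.9429215470898, 'cx': 316.24220788874715, 'cy': 249.35383849961056}
top [-0.226 -0.008  1.516] {'fx': 556.9044809964652, 'fy': 556.9044809964652, 'cx': 321.59311806797484, 'cy': 243.2305109974307}
wrist [0.108 0.619 0.372] {'fx': 425.53001403906865, 'fy': 425.53001403906865, 'cx': 313.78473437523746, 'cy': 236.7338088543035}
{'t': 0.15, 'q': array([ 1.16900786e+00,  5.32361778e-02,  1.61400669e+00,  1.67759095e-06,
        1.47599786e+00, -1.18989813e-01]), 'dq': array([ 2.59374030e-04, -2.69695232e-04, -5.18259121e-03, -7.47883761e-04,
       -2.23609927e-03, -7.15448206e-05]), 'effort': array([ 3.14208410e-04, -3.94241488e+01, -3.70721877e+01, -1.01792614e-04,
        4.60654817e-03,  9.50026617e-06]), 'tool_pos': array([0.17431165, 0.59997745, 0.40370922]), 'tool_rot': array([-4.42680374e-01, -3.10981612e+00,  2.50050652e-03]), 'contact_force': array([-0.01575773, -0.51534212, -0.28707645]), 'wrist_torque': array([ 0.03661415,  0.0212978 , -0.03483539]), 'grip_force': 0.0, 'opening': 0.08534239346355589} 0.1547
```

View pics/scene0.png

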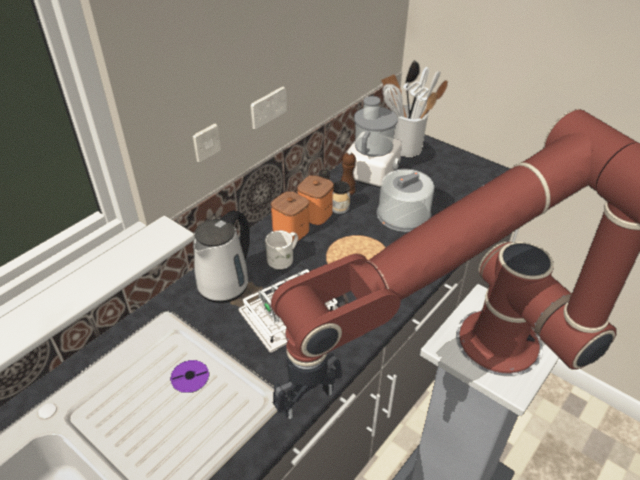

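View pics/top0.png

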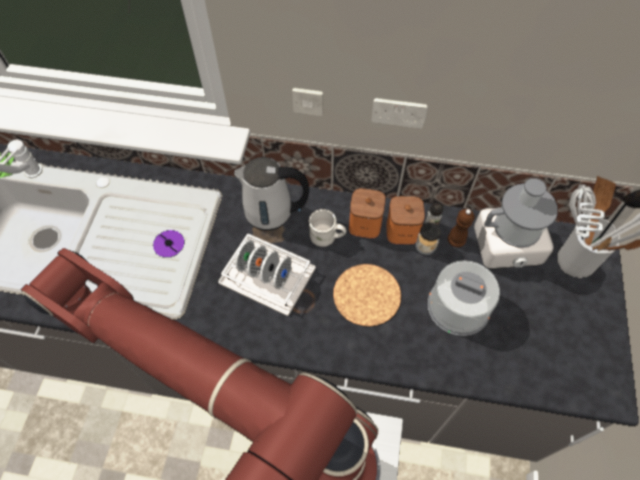

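The top view shows the drainer at about (267,272) with four discs: green (246,257), orange (258,262), black (271,268) and blue (285,272). The cork mat is at (367,294) and the case with its cover at (463,298), with the bar running roughly left to right. The purple disc at (169,243) lies on the sink and is the look-alike, so it isn't part of the job. The black-hubbed slicer is the one in the rack.

```bash
python3 - <<'E'
from h import *
z=np.load('top0.npz'); im,W=z['im'],z['W']
hsv=cv2.cvtColor(im,cv2.COLOR_BGR2HSV)
cv2.imwrite('pics/topcrop.png',np.hstack([cv2.resize(im[225:325,210:320],None,fx=3.6,fy=3.6,interpolation=2),cv2.resize(im[245:345,410:520],None,fx=3.6,fy=3.6,interpolation=2)]))
def box(u0,u1,v0,v1): 
    m=np.zeros((480,640),bool); m[v0:v1,u0:u1]=1; return m
# mat
m=box(325,410,255,330)&(hsv[...,1]>80)&(hsv[...,2]>120)
P=W[m]; P=P[(P[:,2]>0)&(P[:,2]<.015)]
c,r=cv2.minEnclosingCircle(P[:,:2].astype(np.float32)); print('mat',c,r,np.median(P[:,2]), P[:,:2].min(0),P[:,:2].max(0))
# case
m=box(415,510,250,345); Q=W[m]
for lo,hi in((.002,.011),(.03,.12),(.118,.14),(.145,.17)):
    q=Q[(Q[:,2]>lo)&(Q[:,2]<hi)]
    if len(q): print(lo,hi,len(q),q.mean(0).round(4),q.min(0).round(4),q.max(0).round(4),cv2.minEnclosingCircle(q[:,:2].astype(np.float32)), cv2.minAreaRect(q[:,:2].astype(np.float32)))
# drainer
m=box(215,320,225,320); q=W[m]; 
for lo,hi in((.045,.062),(.065,.13)):
  s=q[(q[:,2]>lo)&(q[:,2]<hi)]; print(len(s),cv2.minAreaRect(s[:,:2].astype(np.float32)),s[:,2].max())
z=np.load('wrist0.npz');cv2.imwrite('pics/w.png',z['im'])
E
```

```text
mat (0.49576616287231445, -0.01941693387925625) 0.10375186055898666 0.006047733849620318 [ 0.39390125 -0.12019382] [0.5993627  0.08265959]
0.002 0.011 1556 [ 0.518  -0.2849  0.0046] [ 0.3641 -0.4391  0.002 ] [ 0.7036 -0.1503  0.011 ] ((0.5271082520484924, -0.2864000201225281), 0.19670681655406952) ((0.5372799038887024, -0.3030097484588623), (0.3245673179626465, 0.28587406873703003), 4.938279628753662)
0.03 0.12 1262 [ 0.5064 -0.3045  0.0743] [ 0.4115 -0.4279  0.0301] [ 0.6845 -0.1766  0.12  ] ((0.5644351840019226, -0.2985350787639618), 0.1540711373090744) ((0.5475807785987854, -0.3185359835624695), (0.26254358887672424, 0.24662292003631592), 8.794331550598145)
0.118 0.14 2499 [ 0.493  -0.2891  0.1303] [ 0.4124 -0.3773  0.1182] [ 0.586  -0.2052  0.14  ] ((0.5000926852226257, -0.28894543647766113), 0.08850263804197311) ((0.4992009401321411, -0.29092007875442505), (0.17207929491996765, 0.17235788702964783), 81.96302032470703)
0.145 0.17 273 [ 0.4978 -0.2898  0.1576] [ 0.4808 -0.3284  0.1451] [ 0.5211 -0.2532  0.1668] ((0.5003295540809631, -0.29064491391181946), 0.03844369947910309) ((0.4995114207267761, -0.29048460721969604), (0.07537198811769485, 0.02817346714437008), 75.78817749023438)
750 ((0.5488311648368835, 0.27514708042144775), (0.2199307233095169, 0.2503296434879303), 73.51611328125) 0.06197703022930856
1239 ((0.5623974204063416, 0.265251100063324), (0.16045141220092773, 0.2368558943271637), 67.45794677734375) 0.12764044025509147
```

View pics/topcrop.png

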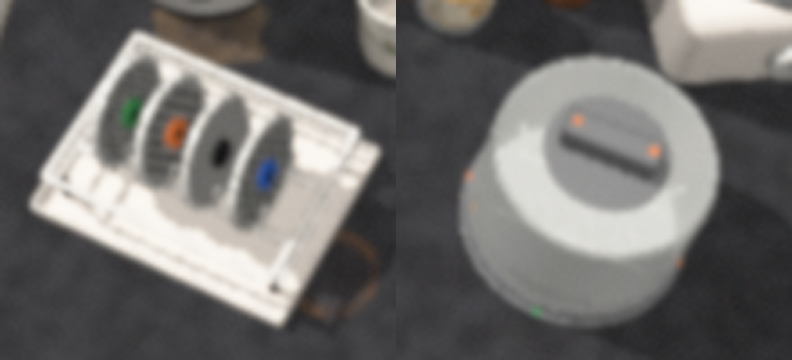

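```bash
cat >> h.py <<'E'
def state():
    o=get_obs(); return o, R.from_rotvec(o['tool_rot']), o['tool_pos']
def pose(psi,tilt=0.,about=None):
    """tool down, tool y at world azimuth psi (deg); then tilted by tilt deg about world axis 'about'"""
    p=np.radians(psi); y=np.array([np.cos(p),np.sin(p),0]); zz=np.array([0,0,-1.]); x=np.cross(y,zz)
    r=R.from_matrix(np.stack([x,y,zz],1))
    return R.from_rotvec(np.radians(tilt)*np.array(about))*r if about is not None else r
def go(g,r):
    """grasp point g (m), rotation r -> shift cm, turn rad in tool axes"""
    o,r0,p0=state(); t=np.array(g)-r.apply([0,0,tcp_to_grasp])
    s=r0.inv().apply(t-p0)*100; w=(r0.inv()*r).as_rotvec()
    print('shift',s.round(2),'turn',w.round(4),'rows',round(max(np.linalg.norm(s)/4.17,np.degrees(np.linalg.norm(w))/7.16),1),'q1,q6',o['q'][[0,5]].round(2))
def cur():
    o,r,p=state(); y=r.apply([0,1,0]); print('t',o['t'],'grasp',(p+r.apply([0,0,tcp_to_grasp])).round(4),'psi',np.degrees(np.arctan2(y[1],y[0])).round(2),'zdir',r.apply([0,0,1]).round(3),'q',o['q'].round(2),'F',o['contact_force'].round(1),'T',o['wrist_torque'].round(2),'open',o['opening'])
E
python3 - <<'E'
from h import *
cur()
o,r,p=state(); c=calibration('wrist')['pose']
print('cam in tool',r.inv().apply(c[:3,3]-p).round(4)); print((r.inv().as_matrix()@c[:3,:3]).round(3))
o,r,p=state()
z=np.load('top0.npz'); im,W=z['im'],z['W']; hsv=cv2.cvtColor(im,cv2.COLOR_BGR2HSV)
# orange dots of bar, hubs
for name,(h0,h1),(u0,u1,v0,v1) in (('bar dots',(3,20),(450,500,270,300)),('green',(45,85),(235,300,245,290)),('orange',(3,20),(235,300,245,290)),('blue',(100,125),(235,300,245,290))):
    m=np.zeros((480,640),np.uint8); m[v0:v1,u0:u1]=1; m&=((hsv[...,0]>=h0)&(hsv[...,0]<=h1)&(hsv[...,1]>90)&(hsv[...,2]>50)).astype(np.uint8)
    n,l,s,ce=cv2.connectedComponentsWithStats(m)
    for i in range(1,n):
        if s[i,4]>2: print(name,ce[i].round(1),s[i,4],np.nanmedian(W[l==i],0).round(4))
go([.50,.27,.36],pose(60)); go([.50,.27,.36],pose(-120))
E
```

```text
t 0.15 grasp [0.1742 0.5997 0.249 ] psi 73.8 zdir [-0.001 -0.002 -1.   ] q [ 1.17  0.05  1.61  0.    1.48 -0.12] F [-0.  -0.5 -0.3] T [ 0.04  0.02 -0.03] open 0.08534239346355589
cam in tool [ 0.0691 -0.0002  0.0321]
[[ 0.     0.962  0.273]
 [ 1.    -0.     0.001]
 [ 0.001  0.273 -0.962]]
bar dots [460.  277.8] 4 [ 0.5117 -0.2637  0.1566]
bar dots [481.5 286.5] 4 [ 0.4936 -0.3205  0.1604]
green [245.8 255.8] 24 [0.5221 0.3484 0.0798]
orange [258.1 261.5] 46 [0.5097 0.3086 0.076 ]
blue [283.5 273. ] 38 [0.4856 0.2273 0.0774]
shift [-40.48 -22.62 -11.07] turn [-0.0017  0.      0.2408] rows 11.4 q1,q6 [ 1.17 -0.12]
shift [-40.48 -22.62 -11.07] turn [-0.0000e+00 -2.4000e-03 -2.9008e+00] rows 23.2 q1,q6 [ 1.17 -0.12]
```

```bash
python3 - <<'E'
from h import *
go([.465,.30,.36],pose(73.2))
E
```

```text
shift [-36.28 -20.71 -11.07] turn [-0.0016 -0.0002  0.0104] rows 10.4 q1,q6 [ 1.17 -0.12]
```

{"fn": "arm_command", "kwargs": {"plan": [[[-36.3, -20.7, -11.1, 0, 0, 0.01], [-36.3, -20.7, -11.1, 0, 0, 0.01], [-36.3, -20.7, -11.1, 0, 0, 0.01], [-36.3, -20.7, -11.1, 0, 0, 0.01], [-36.3, -20.7, -11.1, 0, 0, 0.01], [-36.3, -20.7, -11.1, 0, 0, 0.01], [-36.3, -20.7, -11.1, 0, 0, 0.01], [-36.3, -20.7, -11.1, 0, 0, 0.01], [-36.3, -20.7, -11.1, 0, 0, 0.01], [-36.3, -20.7, -11.1, 0, 0, 0.01], [-36.3, -20.7, -11.1, 0, 0, 0.01], [-36.3, -20.7, -11.1, 0, 0, 0.01]]], "gripper": -1}}

```text
t: 1.15
tool_pos: [0.4673, 0.2976, 0.5168]
tool_rot: [0.466, 3.105, 0.0]
contact_force: [0.1, -0.3, -0.0]
opening: 0.0853
grip_force: 0.0
```

```bash
python3 - <<'E'
from h import *
cur(); im,W=cloud('wrist'); cv2.imwrite('pics/w1.png',im); np.savez('w1.npz',im=im,W=W)
hsv=cv2.cvtColor(im,cv2.COLOR_BGR2HSV)
for name,(h0,h1) in (('green',(45,85)),('orange',(3,18)),('blue',(100,125))):
    m=((hsv[...,0]>=h0)&(hsv[...,0]<=h1)&(hsv[...,1]>110)&(hsv[...,2]>40)).astype(np.uint8)
    n,l,s,ce=cv2.connectedComponentsWithStats(m)
    for i in range(1,n):
        if s[i,4]>80: print(name,ce[i].round(1),s[i,4],np.nanmedian(W[l==i],0).round(4))
go([.50,-.29,.36],pose(72-90))
E
```

```text
t 1.15 grasp [0.4677 0.2976 0.3621] psi 72.93 zdir [ 0.002 -0.    -1.   ] q [ 0.43 -0.16  1.63 -0.    1.67 -0.84] F [ 0.1 -0.3 -0. ] T [-0.06  0.04  0.01] open 0.0852765802504112
orange [ 72.  271.1] 16434 [ 0.4892 -0.0136  0.0048]
orange [339.1 224.9] 224 [0.508  0.311  0.0792]
orange [191.6 426.9] 1445 [0.7086 0.0679 0.0387]
orange [ 65.7 475.5] 260 [ 0.6896 -0.0601  0.1014]
shift [-20.41 -55.34   0.1 ] turn [ 3.0000e-04 -3.0000e-04  1.5889e+00] rows 14.1 q1,q6 [ 0.44 -0.84]
```

View pics/w1.png

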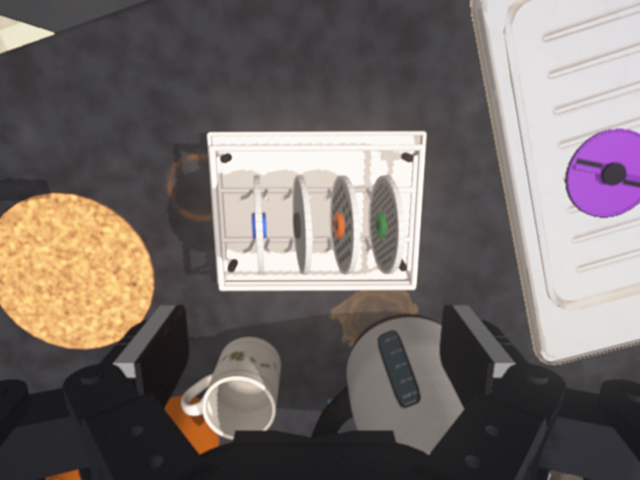

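The wrist view shows the discs edge-on: blue (259,225), black (302,225), orange (345,225) and green (388,224). Their tops lean to the right (tool +y), and the kettle and mug are close behind the rack. Next I fit the disc planes and the surroundings.

```bash
cat > fit.py <<'E'
from h import *
z=np.load('w1.npz'); W=z['W'].reshape(-1,3); z2=np.load('top0.npz'); T=z2['W'].reshape(-1,3)
# drainer frame from its wrist view at z~.055
m=np.zeros((480,640),bool); m[125:296,200:432]=1
q=z['W'][m]; f=q[(q[:,2]>.048)&(q[:,2]<.060)]
rect=cv2.minAreaRect(f[:,:2].astype(np.float32)); print('frame',rect)
hubs=dict(green=(.522,.348),orange=(.509,.3095),blue=(.4856,.2273))
az=np.radians(73.2)
for it in range(1):
    ex=np.array([np.cos(az),np.sin(az),0]); ey=np.array([-ex[1],ex[0],0])
    c=np.array([.5035,.288,0])
    for nm,C in(('wrist',W),('top',T)):
        L=np.stack([(C-c)@ex,(C-c)@ey,C[:,2]],1)
        L=L[(abs(L[:,1])<.045)&(L[:,2]>.085)&(L[:,2]<.127)&(abs(L[:,0])<.12)]
        h,e=np.histogram(L[:,0],bins=np.arange(-.1,.1,.006)); print(nm,dict(zip((e[:-1]*1000).round(),h)))
        np.save('L_'+nm+'.npy',L)
K=W[(W[:,2]>.13)&(W[:,2]<.35)&(W[:,0]>.4)&(W[:,1]<.5)&(W[:,1]>0)]
print('tall',len(K),np.nanmin(K,0),np.nanmax(K,0))
K=T[(T[:,2]>.13)&(T[:,2]<.35)&(T[:,0]>.4)&(T[:,0]<.9)&(T[:,1]<.5)&(T[:,1]>0.15)]
print('tall top',len(K),np.nanmin(K,0),np.nanmax(K,0))
E
python3 fit.py
```

```text
frame ((0.5042076706886292, 0.28856635093688965), (0.21627500653266907, 0.15618567168712616), 73.30044555664062)
wrist {np.float64(-100.0): np.int64(0), np.float64(-94.0): np.int64(0), np.float64(-88.0): np.int64(0), np.float64(-82.0): np.int64(0), np.float64(-76.0): np.int64(0), np.float64(-70.0): np.int64(0), np.float64(-64.0): np.int64(0), np.float64(-58.0): np.int64(324), np.float64(-52.0): np.int64(279), np.float64(-46.0): np.int64(0), np.float64(-40.0): np.int64(0), np.float64(-34.0): np.int64(0), np.float64(-28.0): np.int64(0), np.float64(-22.0): np.int64(0), np.float64(-16.0): np.int64(400), np.float64(-10.0): np.int64(466), np.float64(-4.0): np.int64(2), np.float64(2.0): np.int64(0), np.float64(8.0): np.int64(0), np.float64(14.0): np.int64(0), np.float64(20.0): np.int64(0), np.float64(26.0): np.int64(588), np.float64(32.0): np.int64(539), np.float64(38.0): np.int64(16), np.float64(44.0): np.int64(0), np.float64(50.0): np.int64(0), np.float64(56.0): np.int64(0), np.float64(62.0): np.int64(0), np.float64(68.0): np.int64(990), np.float64(74.0): np.int64(354), np.float64(80.0): 
[... 596 characters left out ...]
43), np.float64(-4.0): np.int64(1), np.float64(2.0): np.int64(0), np.float64(8.0): np.int64(0), np.float64(14.0): np.int64(1), np.float64(20.0): np.int64(9), np.float64(26.0): np.int64(114), np.float64(32.0): np.int64(61), np.float64(38.0): np.int64(2), np.float64(44.0): np.int64(0), np.float64(50.0): np.int64(0), np.float64(56.0): np.int64(1), np.float64(62.0): np.int64(23), np.float64(68.0): np.int64(126), np.float64(74.0): np.int64(33), np.float64(80.0): np.int64(0), np.float64(86.0): np.int64(0), np.float64(92.0): np.int64(0)}
tall 4671 [0.66207656 0.27651903 0.13000267] [0.72697496 0.41783203 0.21009596]
tall top 8596 [0.66049235 0.15057078 0.13001064] [0.89781231 0.49997494 0.34999928]
```

```bash
python3 - <<'E'
from h import *
z=np.load('w1.npz'); z2=np.load('top0.npz')
az=np.radians(73.3); ex=np.array([np.cos(az),np.sin(az),0]); ey=np.array([-ex[1],ex[0],0]); c=np.array([.5042,.2886,0])
for nm,C in(('wrist',z['W'].reshape(-1,3)),('top',z2['W'].reshape(-1,3))):
    L=np.stack([(C-c)@ex,(C-c)@ey,C[:,2]],1)*1000
    for n,x0 in(('blue',-55),('black',-13),('orange',29),('green',71)):
        P=L[(abs(L[:,0]-x0)<16)&(abs(L[:,1])<42)&(L[:,2]>87)&(L[:,2]<125)]
        rr=np.hypot(P[:,1],P[:,2]-71)
        F=P[(rr<46)&(P[:,2]<115)]; 
        rim=P[rr>47]
        out=[nm,n,len(F)]
        if len(F)>20:
            A=np.c_[F[:,2]-108,F[:,1],np.ones(len(F))]
            for k in range(3):
                s,*_=np.linalg.lstsq(A,F[:,0],rcond=None); res=F[:,0]-A@s; k=abs(res)<2; A,F=A[k],F[k]
            out+=['face lean',np.degrees(np.arctan(s[0])).round(1),'yaw',np.degrees(np.arctan(s[1])).round(1),'x@108',s[2].round(1)]
        Tt=P[(abs(P[:,1])<15)&(P[:,2]>116)]
        out+=['top rim x',Tt[:,0].min().round(1),np.median(Tt[:,0]).round(1),Tt[:,0].max().round(1),'z',np.median(Tt[:,2]).round(1), 'ymid',((P[:,1].min()+P[:,1].max())/2).round(1)]
        print(*out)
E
```

```text
wrist blue 2 top rim x -55.2 -52.1 -49.1 z 117.9 ymid 0.0
wrist black 233 face lean 9.6 yaw -0.4 x@108 -11.7 top rim x -11.1 -7.7 -4.9 z 117.6 ymid 0.2
wrist orange 484 face lean 10.3 yaw 0.3 x@108 31.0 top rim x 31.8 34.5 37.7 z 117.6 ymid 0.0
wrist green 630 face lean 8.6 yaw 0.1 x@108 71.4 top rim x 71.9 74.6 78.2 z 117.8 ymid 0.0
top blue 96 face lean 7.8 yaw 2.1 x@108 -55.6 top rim x -57.6 -53.3 -50.9 z 119.5 ymid -0.8
top black 103 face lean 11.4 yaw 0.1 x@108 -11.5 top rim x -12.5 -8.8 -4.9 z 119.8 ymid 0.3
top orange 114 face lean 12.5 yaw 0.8 x@108 31.4 top rim x 29.5 33.0 37.1 z 118.2 ymid 0.2
top green 110 face lean 9.3 yaw 1.0 x@108 71.2 top rim x 69.5 72.7 77.5 z 118.3 ymid 0.3
```

{"fn": "arm_command", "kwargs": {"plan": [[[-20.4, -55.3, 0, 0, 0, 1.589], [-20.4, -55.3, 0, 0, 0, 1.589], [-20.4, -55.3, 0, 0, 0, 1.589], [-20.4, -55.3, 0, 0, 0, 1.589], [-20.4, -55.3, 0, 0, 0, 1.589], [-20.4, -55.3, 0, 0, 0, 1.589], [-20.4, -55.3, 0, 0, 0, 1.589], [-20.4, -55.3, 0, 0, 0, 1.589], [-20.4, -55.3, 0, 0, 0, 1.589], [-20.4, -55.3, 0, 0, 0, 1.589], [-20.4, -55.3, 0, 0, 0, 1.589], [-20.4, -55.3, 0, 0, 0, 1.589]]]}}

```text
t: 2.2
tool_pos: [0.4954, -0.1994, 0.5149]
tool_rot: [-2.457, -1.956, -0.001]
contact_force: [0.9, 0.7, 0.4]
opening: 0.0854
grip_force: 0.0
```

```bash
python3 - <<'E'
from h import *
cur(); go([.50,-.29,.30],pose(-18))
E
```

```text
t 2.2 grasp [ 0.4953 -0.1993  0.3602] psi -12.96 zdir [-0.     0.001 -1.   ] q [-0.52 -0.21  1.68  0.    1.67 -0.3 ] F [0.9 0.7 0.4] T [0.07 0.01 0.03] open 0.08543547594858164
shift [-8.73  2.48  6.01] turn [-0.0008 -0.001   0.088 ] rows 2.6 q1,q6 [-0.52 -0.3 ]
```

{"fn": "arm_command", "kwargs": {"plan": [[[-8.7, 2.5, 6, 0, 0, 0.088], [-8.7, 2.5, 6, 0, 0, 0.088], [-8.7, 2.5, 6, 0, 0, 0.088], [-8.7, 2.5, 6, 0, 0, 0.088], [-8.7, 2.5, 6, 0, 0, 0.088], [-8.7, 2.5, 6, 0, 0, 0.088]]]}}

```text
t: 2.7
tool_pos: [0.5012, -0.288, 0.4559]
tool_rot: [-2.536, -1.854, -0.001]
contact_force: [-0.3, 0.1, 1.1]
opening: 0.0854
grip_force: 0.0
```

```bash
python3 - <<'E'
from h import *
cur(); im,W=cloud('wrist'); cv2.imwrite('pics/w2.png',im); np.savez('w2.npz',im=im,W=W)
hsv=cv2.cvtColor(im,cv2.COLOR_BGR2HSV)
for name,(h0,h1) in (('green',(45,85)),('orange',(3,18))):
    m=((hsv[...,0]>=h0)&(hsv[...,0]<=h1)&(hsv[...,1]>110)&(hsv[...,2]>40)).astype(np.uint8)
    n,l,s,ce=cv2.connectedComponentsWithStats(m)
    for i in range(1,n):
        if s[i,4]>12: print(name,ce[i].round(1),s[i,4],np.nanmedian(W[l==i],0).round(4))
P=W[(W[...,2]>.155)&(W[...,2]<.17)&(W[...,0]<.6)&(W[...,1]<-.2)&(W[...,1]>-.38)]
print(len(P),P.mean(0),cv2.minAreaRect(P[:,:2].astype(np.float32)))
P=W[(W[...,2]>.122)&(W[...,2]<.136)&(W[...,0]<.65)&(W[...,1]<-.1)]
print(len(P),cv2.minEnclosingCircle(P[:,:2].astype(np.float32)))
E
```

```text
t 2.7 grasp [ 0.5012 -0.2879  0.3012] psi -17.67 zdir [ 0.     0.001 -1.   ] q [-0.65 -0.08  1.66  0.    1.56 -0.34] F [-0.3  0.1  1.1] T [-0.01  0.03  0.01] open 0.08540034807243048
orange [213.8   7.1] 1248 [ 0.4644 -0.1075  0.0043]
orange [480.9  17.6] 648 [ 0.6628 -0.1927  0.0668]
orange [578.1   2.5] 15 [ 0.7535 -0.2025  0.04  ]
orange [469.9  31.8] 152 [ 0.6654 -0.1975  0.0373]
orange [579.3  96.8] 7833 [ 0.7096 -0.2671  0.0944]
orange [312.1 184.9] 71 [ 0.5087 -0.2615  0.1587]
orange [315.1 274.9] 67 [ 0.4922 -0.3192  0.1586]
3786 [ 0.50095665 -0.28809778  0.15802921] ((0.5005660057067871, -0.28950589895248413), (0.07501974701881409, 0.02346501126885414), 74.07210540771484)
38956 ((0.5003898739814758, -0.290067583322525), 0.08631002902984619)
```

View pics/w2.png

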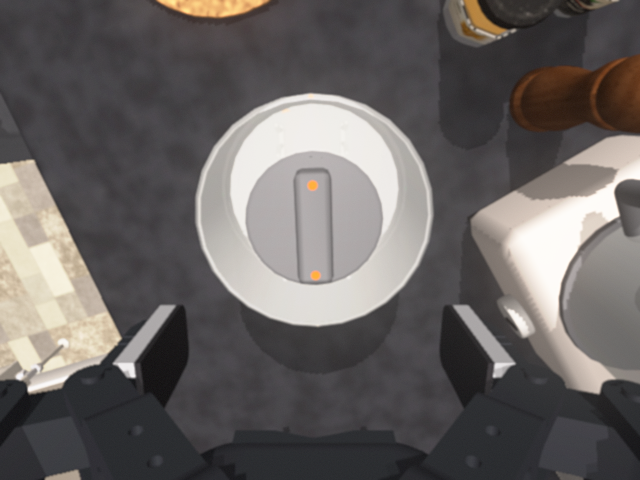

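The wrist view shows the cover bar with dots at (312,185) and (315,275), azimuth about 74°. It is centred at (0.5005, −0.2898), matching both the top plate circle and the 158 mm dot height. Now I move down to grasp the bar.

```bash
python3 - <<'E'
from h import *
go([.5005,-.2898,.151],pose(-16))
E
```

```text
shift [-0.21 -0.03 15.1 ] turn [ 0.0014 -0.     -0.0286] rows 3.6 q1,q6 [-0.65 -0.34]
```

{"fn": "arm_command", "kwargs": {"plan": [[[-0.2, 0, 8, 0, 0, -0.029], [-0.2, 0, 10, 0, 0, -0.029], [-0.2, 0, 12, 0, 0, -0.029], [-0.2, 0, 14, 0, 0, -0.029], [-0.2, 0, 15.1, 0, 0, -0.029], [-0.2, 0, 15.1, 0, 0, -0.029], [-0.2, 0, 15.1, 0, 0, -0.029]]]}}

```text
t: 3.33
tool_pos: [0.5009, -0.2908, 0.3064]
tool_rot: [2.508, 1.889, 0.001]
contact_force: [-0.6, -0.6, 0.4]
opening: 0.0856
grip_force: 0.0
```

{"fn": "arm_command", "kwargs": {"plan": [[[0, 0, 0, 0, 0, 0], [0, 0, 0, 0, 0, 0], [0, 0, 0, 0, 0, 0], [0, 0, 0, 0, 0, 0], [0, 0, 0, 0, 0, 0], [0, 0, 0, 0, 0, 0], [0, 0, 0, 0, 0, 0], [0, 0, 0, 0, 0, 0]]], "gripper": 1, "force": 60}}

```text
t: 4.0
tool_pos: [0.5002, -0.2914, 0.3056]
tool_rot: [2.51, 1.888, 0.0]
contact_force: [-3.3, 1.5, 5.9]
opening: 0.023
grip_force: 59.6
```

```bash
python3 - <<'E'
from h import *
cur()
E
```

```text
t 4.0 grasp [ 0.5003 -0.2914  0.1509] psi -16.1 zdir [ 0. -0. -1.] q [-0.66  0.03  1.81 -0.    1.3  -0.37] F [-3.3  1.5  5.9] T [0.16 0.24 0.02] open 0.02297988428185439
```

{"fn": "arm_command", "kwargs": {"plan": [[[0, 0, 0, 0, 0, -0.06], [0, 0, 0, 0, 0, -0.14], [0, 0, 0, 0, 0, -0.22], [0, 0, 0, 0, 0, -0.3], [0, 0, 0, 0, 0, -0.38], [0, 0, 0, 0, 0, -0.46], [0, 0, 0, 0, 0, -0.54], [0, 0, 0, 0, 0, -0.62], [0, 0, 0, 0, 0, -0.7], [0, 0, 0, 0, 0, -0.78], [0, 0, 0, 0, 0, -0.84], [0, 0, 0, 0, 0, -0.88]]]}}

```text
t: 5.0
tool_pos: [0.5006, -0.2914, 0.3056]
tool_rot: [1.465, 2.777, 0.002]
contact_force: [0.4, 2.2, 3.4]
opening: 0.0232
grip_force: 59.4
```

```bash
python3 - <<'E'
from h import *
cur()
E
```

```text
t 5.0 grasp [ 0.501  -0.2914  0.1509] psi 34.38 zdir [ 0.002  0.    -1.   ] q [-0.66  0.03  1.81  0.    1.3  -1.26] F [0.4 2.2 3.4] T [ 0.29 -0.07 -0.45] open 0.023217976749857667
```

Turning freely, so I continue to 90°.

{"fn": "arm_command", "kwargs": {"plan": [[[0, 0, 0, 0, 0, -0.07], [0, 0, 0, 0, 0, -0.14], [0, 0, 0, 0, 0, -0.21], [0, 0, 0, 0, 0, -0.28], [0, 0, 0, 0, 0, -0.35], [0, 0, 0, 0, 0, -0.42], [0, 0, 0, 0, 0, -0.49], [0, 0, 0, 0, 0, -0.56], [0, 0, 0, 0, 0, -0.63], [0, 0, 0, 0, 0, -0.68], [0, 0, 0, 0, 0, -0.7], [0, 0, 0, 0, 0, -0.7]]]}}

```text
t: 6.0
tool_pos: [0.5009, -0.2911, 0.3056]
tool_rot: [0.426, 3.109, 0.002]
contact_force: [4.4, 3.0, 4.0]
opening: 0.0232
grip_force: 59.5
```

```bash
python3 - <<'E'
from h import *
cur()
E
```

```text
t 6.0 grasp [ 0.5014 -0.291   0.1509] psi 74.38 zdir [ 0.003  0.001 -1.   ] q [-0.66  0.03  1.81  0.    1.3  -1.95] F [4.4 3.  4. ] T [ 0.72 -0.66 -0.24] open 0.023193794770359443
```

{"fn": "arm_command", "kwargs": {"plan": [[[0, 0, -0.5, 0, 0, 0], [0, 0, -1, 0, 0, 0], [0, 0, -1.5, 0, 0, 0], [0, 0, -2, 0, 0, 0], [0, 0, -2, 0, 0, 0], [0, 0, -2, 0, 0, 0]]]}}

```text
t: 6.5
tool_pos: [0.4997, -0.2914, 0.3241]
tool_rot: [-0.426, -3.111, 0.001]
contact_force: [0.0, 0.3, -3.0]
opening: 0.023
grip_force: 59.5
```

```bash
python3 - <<'E'
from h import *
cur()
E
```

```text
t 6.5 grasp [ 0.4994 -0.2914  0.1694] psi 74.41 zdir [-0.002 -0.    -1.   ] q [-0.66  0.01  1.8  -0.    1.34 -1.95] F [ 0.   0.3 -3. ] T [ 0.03  0.04 -0.01] open 0.022993129822338927
```

{"fn": "arm_command", "kwargs": {"plan": [[[0, 0, -3, 0, 0, 0], [0, 0, -6, 0, 0, 0], [0, 0, -9, 0, 0, 0], [0, 0, -12, 0, 0, 0], [0.8, 2.6, -12, 0, 0, 0], [1.6, 5.8, -12, 0, 0, 0], [2.6, 9, -12, 0, 0, 0], [3.6, 12.5, -12, 0, 0, 0], [4.6, 16, -12, 0, 0, 0], [5.6, 19.5, -12, 0, 0, 0], [6.6, 23, -12, 0, 0, 0], [7.6, 26.1, -12, 0, 0, 0]]]}}

```text
t: 7.5
tool_pos: [0.4963, -0.0177, 0.4439]
tool_rot: [-0.426, -3.111, 0.001]
contact_force: [0.8, -0.8, -2.6]
opening: 0.023
grip_force: 59.9
```

{"fn": "arm_command", "kwargs": {"plan": [[[0, 0, 0, 0, 0, 0], [0, 0, 0, 0, 0, 0], [0, 0, 2, 0, 0, 0], [0, 0, 4, 0, 0, 0], [0, 0, 6, 0, 0, 0], [0, 0, 8, 0, 0, 0], [0, 0, 10, 0, 0, 0], [0, 0, 11, 0, 0, 0], [0, 0, 11.5, 0, 0, 0], [0, 0, 11.5, 0, 0, 0], [0, 0, 11.5, 0, 0, 0]]]}}

```text
t: 8.42
tool_pos: [0.4973, -0.02, 0.3305]
tool_rot: [0.427, 3.112, -0.0]
contact_force: [-0.5, 0.1, -3.0]
opening: 0.0234
grip_force: 60.2
```

```bash
python3 - <<'E'
from h import *
cur()
E
```

```text
t 8.4167 grasp [ 0.4974 -0.02    0.1758] psi 74.39 zdir [ 0.001 -0.    -1.   ] q [-0.19 -0.2   1.98 -0.    1.36 -1.49] F [-0.5  0.1 -3. ] T [-0.02  0.03 -0.04] open 0.02341191406427776
```

{"fn": "arm_command", "kwargs": {"plan": [[[0, 0, 1, 0, 0, 0], [0, 0, 1.8, 0, 0, 0], [0, 0, 2.2, 0, 0, 0], [0, 0, 2.4, 0, 0, 0], [0, 0, 2.5, 0, 0, 0], [0, 0, 2.5, 0, 0, 0], [0, 0, 2.5, 0, 0, 0]]]}}

```text
t: 9.0
tool_pos: [0.4972, -0.0195, 0.3057]
tool_rot: [0.425, 3.112, -0.001]
contact_force: [-3.6, -0.6, 4.7]
opening: 0.0228
grip_force: 61.3
```

```bash
python3 - <<'E'
from h import *
cur()
E
```

```text
t 9.0 grasp [ 0.4973 -0.0196  0.151 ] psi 74.45 zdir [ 0.001 -0.001 -1.   ] q [-0.19 -0.17  2.   -0.    1.32 -1.49] F [-3.6 -0.6  4.7] T [0.03 0.59 0.05] open 0.022769551518524975
```

{"fn": "arm_command", "kwargs": {"plan": [[[0, 0, 0, 0, 0, 0], [0, 0, 0, 0, 0, 0], [0, 0, 0, 0, 0, 0], [0, 0, 0, 0, 0, 0], [0, 0, 0, 0, 0, 0], [0, 0, -2, 0, 0, 0], [0, 0, -5, 0, 0, 0], [0, 0, -9, 0, 0, 0], [0, 0, -13, 0, 0, 0], [0, 0, -17, 0, 0, 0], [0, 0, -20, 0, 0, 0], [0, 0, -20, 0, 0, 0]]], "gripper": -1}}

```text
t: 10.0
tool_pos: [0.4973, -0.0194, 0.5137]
tool_rot: [0.424, 3.099, -0.001]
contact_force: [0.3, -0.4, 1.0]
opening: 0.0852
grip_force: 0.0
```

```bash
python3 - <<'E'
from h import *
cur(); go([.465,-.28,.33],pose(74))
im,W=cloud('top')
P=W[(abs(W[...,0]-.497)<.12)&(abs(W[...,1]+.02)<.12)]
q=P[(P[:,2]>.12)&(P[:,2]<.14)]; print(len(q),cv2.minEnclosingCircle(q[:,:2].astype(np.float32)) if len(q) else '',np.median(q[:,2]))
E
```

```text
t 10.0 grasp [ 0.4994 -0.0199  0.3591] psi 74.43 zdir [ 0.014 -0.003 -1.   ] q [-0.19 -0.3   1.76  0.    1.67 -1.49] F [ 0.3 -0.4  1. ] T [ 0.    0.01 -0.08] open 0.08515811722350043
shift [ -3.84 -25.97   2.93] turn [0.0013 0.0141 0.0076] rows 6.3 q1,q6 [-0.19 -1.49]
1157 ((0.492867112159729, -0.031130408868193626), 0.08616489917039871) 0.13025661962085322
```

{"fn": "arm_command", "kwargs": {"plan": [[[-3.8, -26, 2.9, 0, 0.01, 0.008], [-3.8, -26, 2.9, 0, 0.01, 0.008], [-3.8, -26, 2.9, 0, 0.01, 0.008], [-3.8, -26, 2.9, 0, 0.01, 0.008], [-3.8, -26, 2.9, 0, 0.01, 0.008], [-3.8, -26, 2.9, 0, 0.01, 0.008], [-3.8, -26, 2.9, 0, 0.01, 0.008], [-3.8, -26, 2.9, 0, 0.01, 0.008], [-3.8, -26, 2.9, 0, 0.01, 0.008], [-3.8, -26, 2.9, 0, 0.01, 0.008]]]}}

```text
t: 10.88
tool_pos: [0.464, -0.2791, 0.475]
tool_rot: [-0.435, -3.1, -0.004]
contact_force: [0.4, 0.1, 0.2]
opening: 0.0854
grip_force: 0.0
```

```bash
python3 - <<'E'
from h import *
cur(); im,W=cloud('wrist'); cv2.imwrite('pics/w3.png',im); np.savez('w3.npz',im=im,W=W)
hsv=cv2.cvtColor(im,cv2.COLOR_BGR2HSV)
for name,(h0,h1) in (('green',(40,90)),('orange',(3,18))):
    m=((hsv[...,0]>=h0)&(hsv[...,0]<=h1)&(hsv[...,1]>100)&(hsv[...,2]>40)).astype(np.uint8)
    n,l,s,ce=cv2.connectedComponentsWithStats(m)
    for i in range(1,n):
        if 12<s[i,4]<1500: print(name,ce[i].round(1),s[i,4],np.nanmedian(W[l==i],0).round(4))
E
```

```text
t 10.8833 grasp [ 0.4624 -0.2785  0.3203] psi 74.02 zdir [-0.01   0.004 -1.   ] q [-0.68 -0.18  1.72 -0.    1.61 -1.97] F [0.4 0.1 0.2] T [ 0.01  0.04 -0.04] open 0.08541399604850974
green [312.6 140.3] 15 [ 0.415  -0.2664  0.0049]
green [313.6 303.6] 13 [ 0.5862 -0.3144  0.0051]
orange [614.4  45.1] 16 [ 0.4094  0.037  -0.0006]
orange [585.4  49.3] 14 [0.4052 0.0078 0.0045]
orange [558.5  59.6] 20 [ 0.4074 -0.018   0.0049]
orange [229.3 226.7] 32 [ 0.4768 -0.376   0.0047]
orange [436.5 357. ] 91 [ 0.6684 -0.2023  0.0371]
orange [443.9 378.2] 113 [ 0.671  -0.2059  0.0741]
orange [561.9 475.7] 248 [ 0.7664 -0.1285  0.1207]
```

View pics/w3.png

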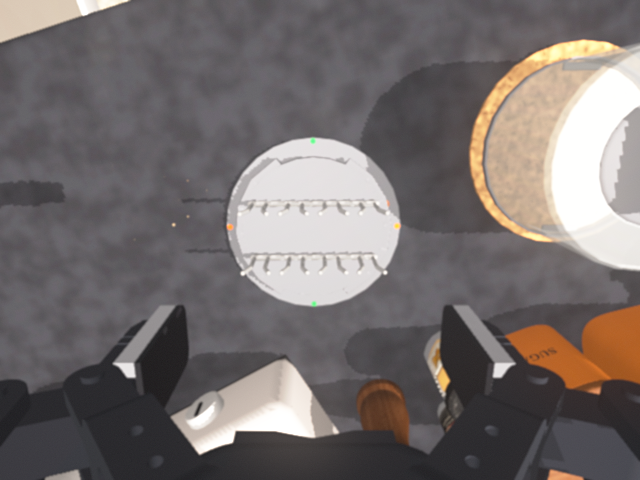

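The empty base shows green notch dots at (313,140) and (314,304), with tine rows between. That gives centre (0.5006, −0.2904) and base x azimuth 74.3°. Next I go to a hover over the green disc.

```bash
cat >> h.py <<'E'
AZ=np.radians(73.3); EX=np.array([np.cos(AZ),np.sin(AZ),0]); EY=np.array([-EX[1],EX[0],0]); D=np.array([.5042,.2886,0])
DISC=dict(green=(73.8,8.6),orange=(33.4,10),black=(-9.,9.8),blue=(-53.5,8.))
def pick(n,up=0.,lift=0.):
    x,th=DISC[n]; r=pose(73.3,th,EY); u=-r.apply([0,0,1]); g=D+x/1000*EX+np.array([0,0,.1075]); return g+u*up+np.array([0,0,lift]),r
def place(k,z=.1075):
    a=np.radians(74.3); return np.array([.5006,-.2904,z])+(-.054+.036*k)*np.array([np.cos(a),np.sin(a),0]),pose(74.3)
E
python3 - <<'E'
from h import *
go(*pick('green',.10))
E
```

```text
shift [11.45 66.84 11.77] turn [ 0.1506 -0.0093  0.0141] rows 16.5 q1,q6 [-0.68 -1.97]
```

{"fn": "arm_command", "kwargs": {"plan": [[[11.4, 66.8, 11.8, 0.15, -0.009, 0.014], [11.4, 66.8, 11.8, 0.15, -0.009, 0.014], [11.4, 66.8, 11.8, 0.15, -0.009, 0.014], [11.4, 66.8, 11.8, 0.15, -0.009, 0.014], [11.4, 66.8, 11.8, 0.15, -0.009, 0.014], [11.4, 66.8, 11.8, 0.15, -0.009, 0.014], [11.4, 66.8, 11.8, 0.15, -0.009, 0.014], [11.4, 66.8, 11.8, 0.15, -0.009, 0.014], [11.4, 66.8, 11.8, 0.15, -0.009, 0.014], [11.4, 66.8, 11.8, 0.15, -0.009, 0.014], [11.4, 66.8, 11.8, 0.15, -0.009, 0.014], [11.4, 66.8, 11.8, 0.15, -0.009, 0.014]]], "gripper": 0.3}}

```text
t: 11.93
tool_pos: [0.5161, 0.2134, 0.3911]
tool_rot: [-0.45, -3.08, 0.23]
contact_force: [0.3, -0.9, 0.4]
opening: 0.0302
grip_force: 0.0
```

```bash
python3 - <<'E'
from h import *
cur();go(*pick('green',.08))
E
```

```text
t 11.9333 grasp [0.5097 0.1913 0.2381] psi 73.37 zdir [-0.041 -0.143 -0.989] q [ 0.28 -0.07  1.76 -0.13  1.53 -0.99] F [ 0.3 -0.9  0.4] T [ 0.15 -0.07  0.05] open 0.03021174702750273
shift [ 3.28 18.33  2.45] turn [0.0009 0.0013 0.0012] rows 4.5 q1,q6 [ 0.28 -0.99]
```

{"fn": "arm_command", "kwargs": {"plan": [[[3.3, 18.3, 2.4, 0, 0, 0], [3.3, 18.3, 2.4, 0, 0, 0], [3.3, 18.3, 2.4, 0, 0, 0], [3.3, 18.3, 2.4, 0, 0, 0], [3.3, 18.3, 2.4, 0, 0, 0], [3.3, 18.3, 2.4, 0, 0, 0], [3.3, 18.3, 2.4, 0, 0, 0], [3.3, 18.3, 2.4, 0, 0, 0]]]}}

```text
t: 12.6
tool_pos: [0.5363, 0.3895, 0.3402]
tool_rot: [-0.452, -3.079, 0.232]
contact_force: [0.7, 0.5, 0.1]
opening: 0.03
grip_force: 0.0
```

```bash
cat >> h.py <<'E'
def look(n,save=None):
    """disc top rim in the tool frame (mm, from grasp point): y offset of disc, lean residual"""
    o,r,p=state(); im,W=cloud('wrist')
    L=r.inv().apply((W.reshape(-1,3)-p))*1000-[0,0,tcp_to_grasp*1000]
    up=pick(n)[0]; h=(up-(p+r.apply([0,0,tcp_to_grasp])))@r.apply([0,0,1])*1000
    Q=L[(abs(L[:,1])<20)&(abs(L[:,0])<48)&(L[:,2]>h-22)&(L[:,2]<h+12)]
    print('h',h.round(1),'n',len(Q),'zmin',np.percentile(Q[:,2],2).round(1))
    for lo in range(-20,12,6):
        s=Q[(Q[:,2]>h+lo)&(Q[:,2]<h+lo+6)]
        if len(s)>10: print(lo,len(s),'y',np.percentile(s[:,1],[3,50,97]).round(1),'x',np.percentile(s[:,0],[1,99]).round(1))
    if save: cv2.imwrite(save,im)
E
python3 - <<'E'
from h import *
cur();go(*pick('green'));look('green','pics/w4.png')
E
```

```text
t 12.6 grasp [0.5297 0.3673 0.1873] psi 73.29 zdir [-0.042 -0.143 -0.989] q [ 0.53  0.21  1.55 -0.1   1.49 -0.73] F [0.7 0.5 0.1] T [ 0.05 -0.07  0.05] open 0.030021721606075417
shift [0.18 0.31 8.02] turn [ 0.      0.0006 -0.0002] rows 1.9 q1,q6 [ 0.53 -0.73]
h 80.2 n 1897 zmin 68.2
-14 862 y [0.5 3.3 6.2] x [-16.   19.9]
-8 529 y [0.5 3.3 6.2] x [-26.6  31.5]
-2 284 y [0.5 3.3 6.3] x [-34.1  37.8]
4 176 y [0.5 3.3 5.9] x [-38.2  42.8]
10 46 y [0.5 3.  5.8] x [-40.5  44.8]
```

View pics/w4.png

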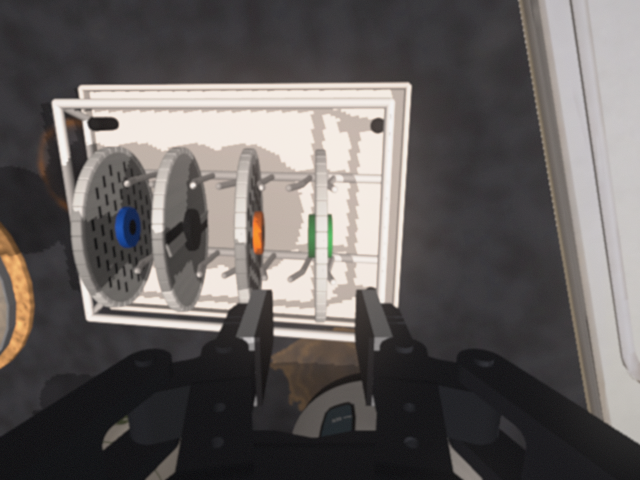

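The green disc is edge-on at column 320, between the fingers, and the lean matches. The measured offset of (2, 3.3) mm agrees with the plan, so I descend and grip.

{"fn": "arm_command", "kwargs": {"plan": [[[0.2, 0.3, 3, 0, 0, 0], [0.2, 0.3, 5, 0, 0, 0], [0.2, 0.3, 7, 0, 0, 0], [0.2, 0.3, 8, 0, 0, 0], [0.2, 0.3, 8, 0, 0, 0], [0.2, 0.3, 8, 0, 0, 0]]]}}

```text
t: 13.15
tool_pos: [0.5327, 0.3804, 0.2607]
tool_rot: [-0.456, -3.078, 0.231]
contact_force: [-0.8, -0.7, -0.3]
opening: 0.0297
grip_force: 0.0
```

{"fn": "arm_command", "kwargs": {"plan": [[[0, 0, 0, 0, 0, 0], [0, 0, 0, 0, 0, 0], [0, 0, 0, 0, 0, 0], [0, 0, 0, 0, 0, 0], [0, 0, 0, 0, 0, 0], [0, 0, -1, 0, 0, 0], [0, 0, -3, 0, 0, 0], [0, 0, -6, 0, 0, 0], [0, 0, -9, 0, 0, 0], [0, 0, -12, 0, 0, 0]]], "gripper": 1, "force": 50}}

```text
t: 13.98
tool_pos: [0.5373, 0.3983, 0.3792]
tool_rot: [-0.454, -3.076, 0.233]
contact_force: [0.8, -0.2, -1.7]
opening: 0.0053
grip_force: 52.2
```

```bash
python3 - <<'E'
from h import *
cur();go(*place(3,.27))
E
```

```text
t 13.9833 grasp [0.5304 0.3761 0.2263] psi 73.23 zdir [-0.045 -0.144 -0.989] q [ 0.54  0.2   1.5  -0.1   1.56 -0.73] F [ 0.8 -0.2 -1.7] T [ 0.16 -0.05 -0.04] open 0.005331907722024581
shift [-16.26 -61.58   4.76] turn [-0.1512 -0.0031 -0.0188] rows 15.3 q1,q6 [ 0.54 -0.73]
```

{"fn": "arm_command", "kwargs": {"plan": [[[0, 0, -3.5, 0, 0, 0], [0, 0, -5.5, 0, 0, 0], [-16.3, -61.6, 3.3, -0.151, -0.003, -0.019], [-16.3, -61.6, 3.3, -0.151, -0.003, -0.019], [-16.3, -61.6, 3.3, -0.151, -0.003, -0.019], [-16.3, -61.6, 3.3, -0.151, -0.003, -0.019], [-16.3, -61.6, 3.3, -0.151, -0.003, -0.019], [-16.3, -61.6, 3.3, -0.151, -0.003, -0.019], [-16.3, -61.6, 3.3, -0.151, -0.003, -0.019], [-16.3, -61.6, 3.3, -0.151, -0.003, -0.019], [-16.3, -61.6, 3.3, -0.151, -0.003, -0.019], [-16.3, -61.6, 3.3, -0.151, -0.003, -0.019]]]}}

```text
t: 14.98
tool_pos: [0.5239, -0.0119, 0.4363]
tool_rot: [0.428, 3.111, 0.002]
contact_force: [1.1, -1.0, -1.8]
opening: 0.0051
grip_force: 52.2
```

```bash
python3 - <<'E'
from h import *
cur();go(*place(3,.27))
E
```

```text
t 14.9833 grasp [ 0.5241 -0.0118  0.2816] psi 74.34 zdir [ 0.001  0.001 -1.   ] q [-0.17 -0.21  1.81  0.    1.54 -1.46] F [ 1.1 -1.  -1.8] T [ 0.04 -0.05 -0.01] open 0.005116786090916265
shift [ -5.28 -22.04   1.14] turn [0.0012 0.0011 0.0007] rows 5.4 q1,q6 [-0.17 -1.46]
```

{"fn": "arm_command", "kwargs": {"plan": [[[-5.3, -22, 1.1, 0, 0, 0], [-5.3, -22, 1.1, 0, 0, 0], [-5.3, -22, 1.1, 0, 0, 0], [-5.3, -22, 1.1, 0, 0, 0], [-5.3, -22, 1.1, 0, 0, 0], [-5.3, -22, 1.1, 0, 0, 0], [-5.3, -22, 1.1, 0, 0, 0], [-5.3, -22, 1.1, 0, 0, 0], [-5.3, -22, 1.1, 0, 0, 0]]]}}

```text
t: 15.73
tool_pos: [0.5163, -0.2358, 0.4251]
tool_rot: [0.428, 3.111, 0.003]
contact_force: [0.1, 0.4, -1.6]
opening: 0.0052
grip_force: 52.3
```

```bash
python3 - <<'E'
from h import *
cur();go(*place(3))
im,W=cloud('wrist');cv2.imwrite('pics/w5.png',im)
E
```

```text
t 15.7333 grasp [ 0.5164 -0.2356  0.2704] psi 74.33 zdir [ 0.001  0.002 -1.   ] q [-0.56 -0.1   1.72  0.    1.51 -1.86] F [ 0.1  0.4 -1.6] T [ 0.05 -0.04 -0.05] open 0.005179601417823691
shift [ 0.04 -0.31 16.29] turn [0.0018 0.0007 0.0005] rows 3.9 q1,q6 [-0.56 -1.86]
```

View pics/w5.png

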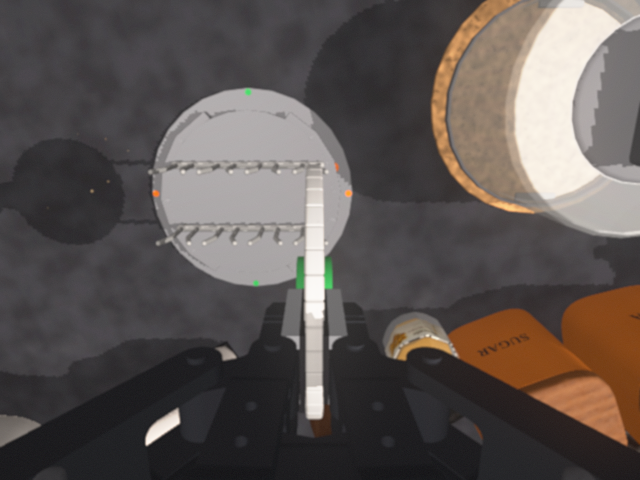

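{"fn": "arm_command", "kwargs": {"plan": [[[0, -0.3, 3, 0, 0, 0], [0, -0.3, 6, 0, 0, 0], [0, -0.3, 9, 0, 0, 0], [0, -0.3, 10.5, 0, 0, 0], [0, -0.3, 11.5, 0, 0, 0], [0, -0.3, 12.5, 0, 0, 0], [0, -0.3, 13.5, 0, 0, 0], [0, -0.3, 14.5, 0, 0, 0], [0, -0.3, 15.2, 0, 0, 0], [0, -0.3, 15.8, 0, 0, 0], [0, -0.3, 15.8, 0, 0, 0], [0, -0.3, 15.8, 0, 0, 0]]]}}

```text
t: 16.78
tool_pos: [0.5158, -0.2394, 0.2673]
tool_rot: [0.429, 3.111, 0.001]
contact_force: [-0.1, 0.8, -1.3]
opening: 0.0053
grip_force: 52.2
```

```bash
python3 - <<'E'
from h import *
cur();go(*place(3))
E
```

```text
t 16.7833 grasp [ 0.516  -0.2393  0.1126] psi 74.3 zdir [ 0.002  0.001 -1.   ] q [-0.57  0.04  1.86  0.    1.24 -1.86] F [-0.1  0.8 -1.3] T [ 0.05 -0.    0.04] open 0.005338474885720699
shift [0.08 0.08 0.51] turn [ 0.001   0.0014 -0.    ] rows 0.1 q1,q6 [-0.57 -1.86]
```

{"fn": "arm_command", "kwargs": {"plan": [[[0, 0.1, 0.3, 0, 0, 0], [0, 0.1, 0.5, 0, 0, 0], [0, 0.1, 0.6, 0, 0, 0], [0, 0.1, 0.6, 0, 0, 0], [0, 0.1, 0.6, 0, 0, 0]]]}}

```text
t: 17.2
tool_pos: [0.5168, -0.2388, 0.2645]
tool_rot: [0.428, 3.108, -0.001]
contact_force: [-4.5, 2.9, 9.5]
opening: 0.0055
grip_force: 54.1
```

```bash
python3 - <<'E'
from h import *
cur();go(*place(3))
E
```

```text
t 17.2 grasp [ 0.5174 -0.2389  0.1098] psi 74.32 zdir [ 0.004 -0.001 -1.   ] q [-0.56  0.05  1.86  0.    1.23 -1.86] F [-4.5  2.9  9.5] T [ 0.38  0.63 -0.03] open 0.005487715082592313
shift [ 0.16 -0.01  0.23] turn [0.     0.004  0.0003] rows 0.1 q1,q6 [-0.56 -1.86]
```

{"fn": "arm_command", "kwargs": {"plan": [[[0, 0, -0.1, 0, 0, 0], [0, 0, -0.1, 0, 0, 0], [0, 0, -0.1, 0, 0, 0], [0, 0, -0.1, 0, 0, 0], [0, 0, -3, 0, 0, 0], [0, 0, -6, 0, 0, 0], [0, 0, -9, 0, 0, 0], [0, 0, -12, 0, 0, 0], [0, 0, -15, 0, 0, 0], [0, 0, -18, 0, 0, 0], [0, 0, -18, 0, 0, 0]]], "gripper": 0.4}}

```text
t: 18.12
tool_pos: [0.5165, -0.2389, 0.4495]
tool_rot: [0.427, 3.099, -0.007]
contact_force: [-0.1, -1.5, 1.2]
opening: 0.0258
grip_force: 0.0
```

```bash
cat >> h.py <<'E'
def check(ks,save=None):
    im,W=cloud('wrist'); a=np.radians(74.3); bx=np.array([np.cos(a),np.sin(a),0]); by=np.array([-bx[1],bx[0],0])
    P=W.reshape(-1,3)-[.5006,-.2904,0]; L=np.c_[P@bx,P@by,P[:,2]]*1000
    for k in ks:
        x=-54+36*k; Q=L[(abs(L[:,0]-x)<17)&(abs(L[:,1])<50)&(L[:,2]>80)&(L[:,2]<140)]
        if len(Q)<20: print(k,'none');continue
        top=Q[abs(Q[:,1])<8]; top=top[top[:,2]>110]
        print(k,'x',x,'rim x',np.percentile(Q[Q[:,2]>105][:,0],[3,50,97]).round(1),'rim x low',np.percentile(Q[Q[:,2]<100][:,0],[3,50,97]).round(1) if (Q[:,2]<100).sum()>9 else '','y',np.percentile(Q[:,1],[1,99]).round(1),'top z',np.percentile(top[:,2],[50,95]).round(1) if len(top) else '')
    if save: cv2.imwrite(save,im)
E
python3 - <<'E'
from h import *
cur();check([3],'pics/w6.png'); go(*pick('orange',.08))
E
```

```text
t 18.1167 grasp [ 0.5184 -0.2398  0.2948] psi 74.31 zdir [ 0.012 -0.006 -1.   ] q [-0.56 -0.11  1.7   0.    1.54 -1.86] F [-0.1 -1.5  1.2] T [-0.04 -0.02  0.03] open 0.02576326401534149
3 x 54 rim x [50.6 53.5 56.3] rim x low [47.  53.5 59.9] y [-41.9  48.1] top z [118.6 119.7]
shift [15.39 57.87 10.51] turn [0.1731 0.0111 0.0167] rows 14.6 q1,q6 [-0.56 -1.86]
```

View pics/w6.png

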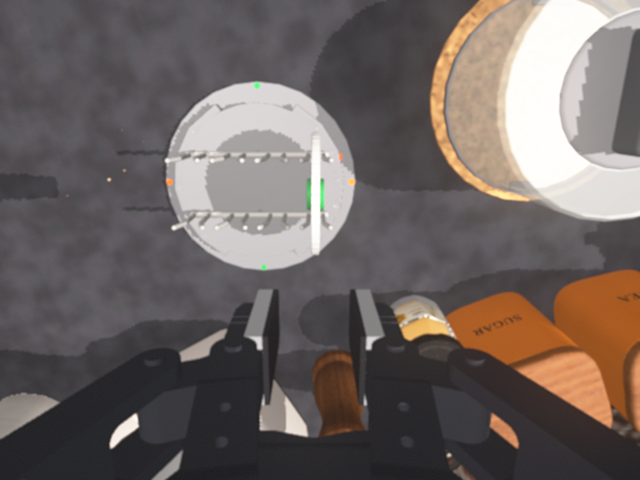

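The green disc stands upright in slot 3 at (316,192), with rim x 53.5 against 54 and its top at about 120 mm. Orange is next.

{"fn": "arm_command", "kwargs": {"plan": [[[15.4, 57.9, 10.5, 0.173, 0.011, 0.017], [15.4, 57.9, 10.5, 0.173, 0.011, 0.017], [15.4, 57.9, 10.5, 0.173, 0.011, 0.017], [15.4, 57.9, 10.5, 0.173, 0.011, 0.017], [15.4, 57.9, 10.5, 0.173, 0.011, 0.017], [15.4, 57.9, 10.5, 0.173, 0.011, 0.017], [15.4, 57.9, 10.5, 0.173, 0.011, 0.017], [15.4, 57.9, 10.5, 0.173, 0.011, 0.017], [15.4, 57.9, 10.5, 0.173, 0.011, 0.017], [15.4, 57.9, 10.5, 0.173, 0.011, 0.017], [15.4, 57.9, 10.5, 0.173, 0.011, 0.017], [15.4, 57.9, 10.5, 0.173, 0.011, 0.017]]], "gripper": 0.3}}

```text
t: 19.17
tool_pos: [0.5218, 0.256, 0.3529]
tool_rot: [-0.448, -3.063, 0.265]
contact_force: [0.7, 0.8, 0.4]
opening: 0.0298
grip_force: 0.0
```

```bash
python3 - <<'E'
from h import *
cur();go(*pick('orange',.08))
E
```

```text
t 19.1667 grasp [0.5127 0.2309 0.2006] psi 73.4 zdir [-0.059 -0.163 -0.985] q [ 0.35  0.02  1.74 -0.13  1.5  -0.91] F [0.7 0.8 0.4] T [ 0.08 -0.04  0.04] open 0.02982803408301012
shift [ 2.61 10.13 -0.3 ] turn [ 0.0008 -0.0097  0.0017] rows 2.5 q1,q6 [ 0.35 -0.91]
```

{"fn": "arm_command", "kwargs": {"plan": [[[2.6, 10.1, -0.3, 0, -0.01, 0.002], [2.6, 10.1, -0.3, 0, -0.01, 0.002], [2.6, 10.1, -0.3, 0, -0.01, 0.002], [2.6, 10.1, -0.3, 0, -0.01, 0.002], [2.6, 10.1, -0.3, 0, -0.01, 0.002], [2.6, 10.1, -0.3, 0, -0.01, 0.002], [2.6, 10.1, -0.3, 0, -0.01, 0.002]]]}}

```text
t: 19.75
tool_pos: [0.5266, 0.3562, 0.3406]
tool_rot: [-0.454, -3.073, 0.267]
contact_force: [-0.0, 0.2, -0.5]
opening: 0.0301
grip_force: 0.0
```

```bash
python3 - <<'E'
from h import *
cur();go(*pick('orange'));look('orange')
E
```

```text
t 19.75 grasp [0.5191 0.3306 0.1882] psi 73.17 zdir [-0.048 -0.165 -0.985] q [ 0.5   0.16  1.61 -0.12  1.5  -0.76] F [-0.   0.2 -0.5] T [ 0.09 -0.01 -0.04] open 0.030051006900984643
shift [0.21 0.31 8.14] turn [ 0.0015  0.0015 -0.0022] rows 2.0 q1,q6 [ 0.5  -0.76]
h 81.4 n 1823 zmin 69.8
-14 801 y [0.5 3.3 5.8] x [-15.   20.4]
-8 508 y [0.5 3.3 6.1] x [-25.6  31.1]
-2 284 y [0.5 2.9 5.8] x [-32.8  38.1]
4 182 y [0.5 3.1 5.9] x [-38.2  43.1]
10 48 y [0.5 3.  6. ] x [-38.7  44.8]
```

{"fn": "arm_command", "kwargs": {"plan": [[[0.25, 0.3, 3, 0, 0, 0], [0.25, 0.3, 5, 0, 0, 0], [0.25, 0.3, 7, 0, 0, 0], [0.25, 0.3, 8.2, 0, 0, 0], [0.25, 0.3, 8.2, 0, 0, 0], [0.25, 0.3, 8.2, 0, 0, 0]]]}}

```text
t: 20.3
tool_pos: [0.5212, 0.3467, 0.2597]
tool_rot: [-0.454, -3.073, 0.267]
contact_force: [0.4, 0.9, 1.5]
opening: 0.0299
grip_force: 0.0
```

{"fn": "arm_command", "kwargs": {"plan": [[[0, 0, 0, 0, 0, 0], [0, 0, 0, 0, 0, 0], [0, 0, 0, 0, 0, 0], [0, 0, 0, 0, 0, 0], [0, 0, 0, 0, 0, 0], [0, 0, -1, 0, 0, 0], [0, 0, -3, 0, 0, 0], [0, 0, -6, 0, 0, 0], [0, 0, -10, 0, 0, 0], [0, 0, -14, 0, 0, 0], [0, 0, -17.5, 0, 0, 0], [0, 0, -17.5, 0, 0, 0]]], "gripper": 1, "force": 50}}

```text
t: 21.3
tool_pos: [0.5301, 0.378, 0.4436]
tool_rot: [-0.454, -3.089, 0.248]
contact_force: [1.1, -0.0, -0.1]
opening: 0.0051
grip_force: 51.4
```

```bash
python3 - <<'E'
from h import *
cur();go(*place(2,.27));go(*place(2,.285))
E
```

```text
t 21.3 grasp [0.5251 0.3541 0.2909] psi 73.22 zdir [-0.033 -0.155 -0.987] q [ 0.52  0.12  1.48 -0.12  1.65 -0.76] F [ 1.1 -0.  -0.1] T [ 0.12 -0.07  0.01] open 0.00509564388242858
shift [-16.28 -61.96  12.04] turn [-0.1586  0.0121 -0.0177] rows 15.6 q1,q6 [ 0.52 -0.76]
shift [-16.3  -62.2   10.56] turn [-0.1586  0.0121 -0.0177] rows 15.6 q1,q6 [ 0.52 -0.76]
```

{"fn": "arm_command", "kwargs": {"plan": [[[-16.3, -62.2, 10.5, -0.172, 0, -0.018], [-16.3, -62.2, 10.5, -0.172, 0, -0.018], [-16.3, -62.2, 10.5, -0.172, 0, -0.018], [-16.3, -62.2, 10.5, -0.172, 0, -0.018], [-16.3, -62.2, 10.5, -0.172, 0, -0.018], [-16.3, -62.2, 10.5, -0.172, 0, -0.018], [-16.3, -62.2, 10.5, -0.172, 0, -0.018], [-16.3, -62.2, 10.5, -0.172, 0, -0.018], [-16.3, -62.2, 10.5, -0.172, 0, -0.018], [-16.3, -62.2, 10.5, -0.172, 0, -0.018], [-16.3, -62.2, 10.5, -0.172, 0, -0.018], [-16.3, -62.2, 10.5, -0.172, 0, -0.018]]]}}

```text
t: 22.3
tool_pos: [0.5093, -0.1249, 0.4354]
tool_rot: [0.428, 3.109, 0.001]
contact_force: [1.9, 0.4, -1.2]
opening: 0.0048
grip_force: 51.5
```

```bash
python3 - <<'E'
from h import *
cur();go(*place(2,.27))
E
```

```text
t 22.3 grasp [ 0.5097 -0.1249  0.2807] psi 74.32 zdir [ 0.003  0.    -1.   ] q [-0.38 -0.21  1.81  0.    1.54 -1.68] F [ 1.9  0.4 -1.2] T [-0.01 -0.01  0.06] open 0.004808413981138873
shift [ -3.64 -14.37   1.07] turn [0.0009 0.0028 0.0004] rows 3.6 q1,q6 [-0.38 -1.68]
```

{"fn": "arm_command", "kwargs": {"plan": [[[-3.6, -14.4, 1.1, 0, 0, 0], [-3.6, -14.4, 1.1, 0, 0, 0], [-3.6, -14.4, 1.1, 0, 0, 0], [-3.6, -14.4, 1.1, 0, 0, 0], [-3.6, -14.4, 1.1, 0, 0, 0], [-3.6, -14.4, 1.1, 0, 0, 0], [-3.6, -14.4, 1.1, 0, 0, 0], [-3.6, -14.4, 1.1, 0, 0, 0]]]}}

```text
t: 22.97
tool_pos: [0.5057, -0.2705, 0.4242]
tool_rot: [0.426, 3.111, 0.0]
contact_force: [0.3, -0.3, -1.1]
opening: 0.0051
grip_force: 51.5
```

```bash
python3 - <<'E'
from h import *
cur();go(*place(2,.11))
E
```

```text
t 22.9667 grasp [ 0.5059 -0.2705  0.2695] psi 74.39 zdir [ 0.001 -0.    -1.   ] q [-0.62 -0.08  1.71  0.    1.51 -1.92] F [ 0.3 -0.3 -1.1] T [0.01 0.06 0.08] open 0.005074120460951635
shift [-0.02 -0.26 15.95] turn [0.0003 0.0014 0.0015] rows 3.8 q1,q6 [-0.62 -1.92]
```

{"fn": "arm_command", "kwargs": {"plan": [[[0, -0.25, 3, 0, 0, 0], [0, -0.25, 6, 0, 0, 0], [0, -0.25, 9, 0, 0, 0], [0, -0.25, 10.5, 0, 0, 0], [0, -0.25, 11.5, 0, 0, 0], [0, -0.25, 12.5, 0, 0, 0], [0, -0.25, 13.5, 0, 0, 0], [0, -0.25, 14.5, 0, 0, 0], [0, -0.25, 15.3, 0, 0, 0], [0, -0.25, 15.8, 0, 0, 0], [0, -0.25, 16, 0, 0, 0], [0, -0.25, 16, 0, 0, 0]]]}}

```text
t: 23.97
tool_pos: [0.5053, -0.2744, 0.2648]
tool_rot: [0.429, 3.11, -0.0]
contact_force: [-0.4, 0.5, 1.4]
opening: 0.0053
grip_force: 51.9
```

```bash
python3 - <<'E'
from h import *
cur();go(*place(2,.11))
E
```

```text
t 23.9667 grasp [ 0.5055 -0.2744  0.1101] psi 74.29 zdir [ 0.002 -0.    -1.   ] q [-0.63  0.06  1.85  0.    1.23 -1.92] F [-0.4  0.5  1.4] T [ 0.32  0.08 -0.03] open 0.005328295218718084
shift [0.02 0.13 0.01] turn [ 0.      0.0017 -0.0002] rows 0.0 q1,q6 [-0.63 -1.92]
```

{"fn": "arm_command", "kwargs": {"plan": [[[0, 0.1, 0.1, 0, 0, 0], [0, 0.1, 0.15, 0, 0, 0], [0, 0.1, 0.15, 0, 0, 0]]]}}

```text
t: 24.22
tool_pos: [0.5055, -0.2738, 0.2646]
tool_rot: [0.429, 3.11, -0.003]
contact_force: [-3.1, 1.0, 5.5]
opening: 0.0052
grip_force: 52.9
```

{"fn": "arm_command", "kwargs": {"plan": [[[0, 0, -0.1, 0, 0, 0], [0, 0, -0.1, 0, 0, 0], [0, 0, -0.1, 0, 0, 0], [0, 0, -0.1, 0, 0, 0], [0, 0, -3, 0, 0, 0], [0, 0, -6, 0, 0, 0], [0, 0, -9, 0, 0, 0], [0, 0, -12, 0, 0, 0], [0, 0, -15, 0, 0, 0], [0, 0, -18, 0, 0, 0], [0, 0, -18, 0, 0, 0], [0, 0, -18, 0, 0, 0]]], "gripper": 0.45}}

```text
t: 25.22
tool_pos: [0.5053, -0.2733, 0.4452]
tool_rot: [0.428, 3.107, -0.004]
contact_force: [0.4, -1.2, -0.5]
opening: 0.0237
grip_force: 0.0
```

```bash
python3 - <<'E'
from h import *
cur();check([2,3]); go(*pick('black',.08))
im,W=cloud('top'); q=W[(abs(W[...,0]-.497)<.15)&(abs(W[...,1]+.02)<.15)&(W[...,2]>.122)&(W[...,2]<.138)]; print(len(q),cv2.minEnclosingCircle(q[:,:2].astype(np.float32)))
E
```

```text
t 25.2167 grasp [ 0.506  -0.2738  0.2905] psi 74.3 zdir [ 0.005 -0.003 -1.   ] q [-0.63 -0.09  1.69  0.    1.54 -1.92] F [ 0.4 -1.2 -0.5] T [-0.03 -0.   -0.  ] open 0.02366184222057403
2 x 18 rim x [22.5 25.3 28.8] rim x low [15.9 20.7 25.5] y [-42.6  47.6] top z [118.1 119.2]
3 x 54 rim x [50.3 52.9 56.1] rim x low [47.5 51.  55.5] y [-42.3  47.7] top z [118.5 119.7]
shift [15.25 57.15 10.33] turn [0.1705 0.0031 0.0172] rows 14.4 q1,q6 [-0.63 -1.92]
1170 ((0.49882155656814575, -0.01689087599515915), 0.0861017182469368)
```

```bash
cat >> h.py <<'E'
def lean(ks,save=None):
    im,W=cloud('wrist'); a=np.radians(74.3); bx=np.array([np.cos(a),np.sin(a),0]); by=np.array([-bx[1],bx[0],0])
    P=W.reshape(-1,3)-[.5006,-.2904,0]; L=np.c_[P@bx,P@by,P[:,2]]*1000
    for k in ks:
        Q=L[(abs(L[:,0]+54-36*k)<17)&(abs(L[:,1])<50)&(L[:,2]>78)&(L[:,2]<124)]
        print('slot',k,36*k-54)
        for z in range(80,122,6):
            s=Q[(abs(Q[:,2]-z)<3)&(abs(np.hypot(Q[:,1]-2.5,Q[:,2]-70.5)-48.5)<2.5)]
            if len(s)>8: print('  z',s[:,2].mean().round(0),len(s),'x mid',np.mean(np.percentile(s[:,0],[4,96])).round(1),np.percentile(s[:,0],[4,96]).round(1),'near/far',s[s[:,1]>0][:,0].mean().round(1),s[s[:,1]<0][:,0].mean().round(1))
    if save: cv2.imwrite(save,im[60:300,120:440])
E
python3 - <<'E'
from h import *
lean([2,3],'pics/w7.png')
E
```

```text
slot 2 18
  z 81.0 22 x mid 21.2 [18.5 23.9] near/far 21.4 19.8
  z 86.0 33 x mid 22.5 [20. 25.] near/far 22.1 20.4
  z 92.0 51 x mid 23.2 [20.7 25.8] near/far 22.7 22.9
  z 98.0 71 x mid 23.9 [21.4 26.4] near/far 23.8 23.8
  z 104.0 134 x mid 24.2 [21.3 27. ] near/far 24.2 24.6
  z 110.0 184 x mid 25.4 [22.7 28.1] near/far 25.1 25.4
  z 117.0 500 x mid 26.1 [23.3 29. ] near/far 25.8 26.1
slot 3 54
  z 81.0 18 x mid 53.1 [50.5 55.7] near/far 53.4 50.6
  z 86.0 33 x mid 53.0 [50.1 55.9] near/far 52.9 50.3
  z 92.0 48 x mid 53.1 [50.1 56. ] near/far 53.2 50.4
  z 98.0 76 x mid 53.1 [50.2 55.9] near/far 53.3 52.6
  z 104.0 121 x mid 53.2 [50.4 56. ] near/far 53.3 52.7
  z 110.0 180 x mid 53.1 [50.5 55.8] near/far 53.2 52.8
  z 117.0 495 x mid 53.3 [50.4 56.1] near/far 53.3 53.0
```

View pics/w7.png

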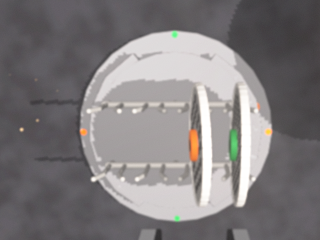

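Orange in slot 2 leans about 7.8°, with its top at x=26. That is over the tolerance, so I re-grip it from above to stand it upright.

```bash
python3 - <<'E'
from h import *
cur(); go(*place(2+2.5/36,.111))
E
```

```text
t 25.3667 grasp [ 0.5045 -0.2727  0.2855] psi 74.29 zdir [-0.002  0.002 -1.   ] q [-0.63 -0.09  1.69  0.    1.54 -1.92] F [ 0.2 -0.1 -0.5] T [ 0.03 -0.02 -0.01] open 0.023270964684155744
shift [-0.11  0.24 17.45] turn [ 0.0009 -0.0024 -0.0001] rows 4.2 q1,q6 [-0.63 -1.92]
```

{"fn": "arm_command", "kwargs": {"plan": [[[0, 0.2, 4, 0, 0, 0], [0, 0.2, 8, 0, 0, 0], [0, 0.2, 8, 0, 0, 0], [0, 0.2, 8, 0, 0, 0], [0, 0.2, 8, 0, 0, 0], [0, 0.2, 8, 0, 0, 0], [0, 0.2, 8, 0, 0, 0], [0, 0.2, 8, 0, 0, 0]]]}}

```text
t: 26.03
tool_pos: [0.5061, -0.2716, 0.365]
tool_rot: [0.429, 3.108, -0.003]
contact_force: [-0.3, 0.4, 0.6]
opening: 0.0236
grip_force: 0.0
```

```bash
python3 - <<'E'
from h import *
cur(); go(*place(2+2.5/36,.111)); lean([2])
E
```

```text
t 26.0333 grasp [ 0.5067 -0.2721  0.2103] psi 74.29 zdir [ 0.004 -0.003 -1.   ] q [-0.62 -0.04  1.77  0.    1.4  -1.92] F [-0.3  0.4  0.6] T [ 0.02  0.01 -0.05] open 0.02364584107867341
shift [0.07 0.11 9.93] turn [-0.0015  0.0045 -0.0001] rows 2.4 q1,q6 [-0.62 -1.92]
slot 2 18
  z 81.0 32 x mid 21.6 [19.  24.1] near/far 21.5 20.0
  z 86.0 59 x mid 22.3 [19.6 24.9] near/far 22.3 20.6
  z 92.0 84 x mid 23.1 [20.6 25.6] near/far 23.0 21.1
  z 98.0 123 x mid 23.8 [21.1 26.6] near/far 23.6 23.9
  z 104.0 199 x mid 24.5 [21.6 27.5] near/far 24.3 24.6
  z 110.0 327 x mid 25.3 [22.6 27.9] near/far 25.1 25.4
  z 117.0 857 x mid 26.1 [23.3 28.9] near/far 26.0 26.2
```

{"fn": "arm_command", "kwargs": {"plan": [[[0.1, 0.1, 3, 0, 0, 0], [0.1, 0.1, 6, 0, 0, 0], [0.1, 0.1, 8, 0, 0, 0], [0.1, 0.1, 9.5, 0, 0, 0], [0.1, 0.1, 9.9, 0, 0, 0], [0.1, 0.1, 9.9, 0, 0, 0], [0.1, 0.1, 9.9, 0, 0, 0]]]}}

```text
t: 26.67
tool_pos: [0.5055, -0.2704, 0.2647]
tool_rot: [0.429, 3.11, -0.002]
contact_force: [-0.8, -0.3, 0.1]
opening: 0.0235
grip_force: 0.0
```

{"fn": "arm_command", "kwargs": {"plan": [[[0, 0, 0, 0, 0, 0], [0, 0, 0, 0, 0, 0], [0, 0, 0, 0, 0, 0], [0, 0, 0, 0, 0, 0], [0, 0, 0, 0, 0, 0], [0, 0, -0.4, 0, 0, 0], [0, 0, -0.8, 0, 0, 0], [0, 0, -0.8, 0, 0, 0], [0, 0, -0.8, 0, 0, 0], [0, 0, -0.8, 0, 0, 0], [0, 0, -0.8, 0, 0, 0], [0, 0, -0.8, 0, 0, 0]]], "gripper": 1, "force": 30}}

```text
t: 27.67
tool_pos: [0.5049, -0.2701, 0.2712]
tool_rot: [0.429, 3.112, -0.001]
contact_force: [-0.6, -2.1, -1.1]
opening: 0.0056
grip_force: 33.0
```

```bash
python3 - <<'E'
from h import *
cur(); go(*place(2,.111))
E
```

```text
t 27.6667 grasp [ 0.505  -0.2701  0.1165] psi 74.3 zdir [ 0. -0. -1.] q [-0.62  0.05  1.85 -0.    1.24 -1.92] F [-0.6 -2.1 -1.1] T [-0.3   0.08  0.02] open 0.00555401934483328
shift [-0.13 -0.27  0.55] turn [-0.0003  0.0004 -0.0001] rows 0.2 q1,q6 [-0.62 -1.92]
```

{"fn": "arm_command", "kwargs": {"plan": [[[-0.1, -0.27, 0, 0, 0, 0], [-0.1, -0.27, 0, 0, 0, 0], [-0.1, -0.27, 0.2, 0, 0, 0], [-0.1, -0.27, 0.4, 0, 0, 0], [-0.1, -0.27, 0.55, 0, 0, 0], [-0.1, -0.27, 0.6, 0, 0, 0], [-0.1, -0.27, 0.6, 0, 0, 0], [-0.1, -0.27, 0.6, 0, 0, 0], [-0.1, -0.27, 0.6, 0, 0, 0]]]}}

```text
t: 28.42
tool_pos: [0.5054, -0.2729, 0.2656]
tool_rot: [0.429, 3.111, -0.0]
contact_force: [1.2, 0.8, 0.4]
opening: 0.0055
grip_force: 33.1
```

```bash
python3 - <<'E'
from h import *
cur(); go(*place(2,.111))
E
```

```text
t 28.4167 grasp [ 0.5056 -0.273   0.1109] psi 74.29 zdir [ 0.001 -0.    -1.   ] q [-0.62  0.06  1.85  0.    1.23 -1.92] F [1.2 0.8 0.4] T [ 0.04 -0.27  0.  ] open 0.005480201574425242
shift [-0.01 -0.01 -0.01] turn [-0.0001  0.0014 -0.0001] rows 0.0 q1,q6 [-0.62 -1.92]
```

{"fn": "arm_command", "kwargs": {"plan": [[[0, 0, 0, 0, 0, 0], [0, 0, 0, 0, 0, 0], [0, 0, 0, 0, 0, 0], [0, 0, 0, 0, 0, 0], [0, 0, -0.5, 0, 0, 0], [0, 0, -1.5, 0, 0, 0], [0, 0, -3, 0, 0, 0], [0, 0, -6, 0, 0, 0], [0, 0, -9, 0, 0, 0], [0, 0, -9, 0, 0, 0], [0, 0, -9, 0, 0, 0], [0, 0, -9, 0, 0, 0]]], "gripper": 0.45}}

```text
t: 29.42
tool_pos: [0.5051, -0.2729, 0.3561]
tool_rot: [0.429, 3.111, -0.001]
contact_force: [-0.6, -0.5, -0.2]
opening: 0.0232
grip_force: 0.0
```

```bash
python3 - <<'E'
from h import *
cur(); lean([2,3]); go(*pick('black',.08))
E
```

```text
t 29.4167 grasp [ 0.5053 -0.273   0.2014] psi 74.29 zdir [ 0.001 -0.001 -1.   ] q [-0.62 -0.03  1.78  0.    1.39 -1.92] F [-0.6 -0.5 -0.2] T [-0.01  0.03 -0.03] open 0.023174093549511745
slot 2 18
  z 80.0 32 x mid 17.7 [14.9 20.5] near/far 17.5 nan
  z 86.0 55 x mid 17.7 [15.  20.5] near/far 17.7 nan
  z 92.0 74 x mid 17.7 [15.  20.4] near/far 17.7 15.4
  z 98.0 127 x mid 17.7 [15.1 20.4] near/far 17.7 18.1
  z 104.0 195 x mid 17.8 [15.1 20.4] near/far 17.9 17.7
  z 110.0 342 x mid 18.0 [15.2 20.8] near/far 17.9 17.8
  z 117.0 901 x mid 18.0 [15.2 20.8] near/far 18.0 18.1
slot 3 54
  z 80.0 36 x mid 53.3 [50.6 55.9] near/far 53.1 nan
  z 86.0 53 x mid 53.3 [50.7 55.9] near/far 53.2 nan
  z 92.0 80 x mid 53.4 [50.7 56.1] near/far 53.2 nan
  z 98.0 108 x mid 53.4 [50.7 56. ] near/far 53.4 nan
  z 104.0 153 x mid 53.4 [50.7 56.1] near/far 53.4 50.2
  z 111.0 321 x mid 53.2 [50.4 56.1] near/far 53.4 52.7
  z 117.0 906 x mid 53.3 [50.5 56.1] near/far 53.2 53.1
shift [15.21 57.11  1.63] turn [0.1712 0.0011 0.0174] rows 14.2 q1,q6 [-0.62 -1.92]h.py:59: RuntimeWarning: Mean of empty slice.
  if len(s)>8: print('  z',s[:,2].mean().round(0),len(s),'x mid',np.mean(np.percentile(s[:,0],[4,96])).round(1),np.percentile(s[:,0],[4,96]).round(1),'near/far',s[s[:,1]>0][:,0].mean().round(1),s[s[:,1]<0][:,0].mean().round(1))
  ret = ret.dtype.type(ret / rcount)
```

Both discs are upright now. Black is next; I raise first to clear the cover.

{"fn": "arm_command", "kwargs": {"plan": [[[0, 1, -4, 0, 0, 0], [1, 4, -6, 0, 0, 0], [15.2, 57.1, 1.6, 0.171, 0.001, 0.017], [15.2, 57.1, 1.6, 0.171, 0.001, 0.017], [15.2, 57.1, 1.6, 0.171, 0.001, 0.017], [15.2, 57.1, 1.6, 0.171, 0.001, 0.017], [15.2, 57.1, 1.6, 0.171, 0.001, 0.017], [15.2, 57.1, 1.6, 0.171, 0.001, 0.017], [15.2, 57.1, 1.6, 0.171, 0.001, 0.017], [15.2, 57.1, 1.6, 0.171, 0.001, 0.017], [15.2, 57.1, 1.6, 0.171, 0.001, 0.017], [15.2, 57.1, 1.6, 0.171, 0.001, 0.017]]], "gripper": 0.3}}

```text
t: 30.47
tool_pos: [0.5107, 0.183, 0.3563]
tool_rot: [-0.45, -3.071, 0.265]
contact_force: [0.5, -0.0, 0.7]
opening: 0.03
grip_force: 0.0
```

```bash
python3 - <<'E'
from h import *
cur(); go(*pick('black',.08))
E
```

```text
t 30.4667 grasp [0.503  0.1576 0.2039] psi 73.34 zdir [-0.05  -0.164 -0.985] q [ 0.24 -0.08  1.83 -0.15  1.48 -1.02] F [ 0.5 -0.   0.7] T [ 0.05 -0.04  0.01] open 0.02995863318887836
shift [ 3.65 13.13 -0.5 ] turn [-0.0015 -0.0009  0.0007] rows 3.3 q1,q6 [ 0.24 -1.02]
```

{"fn": "arm_command", "kwargs": {"plan": [[[3.7, 13.1, -0.5, 0, 0, 0], [3.7, 13.1, -0.5, 0, 0, 0], [3.7, 13.1, -0.5, 0, 0, 0], [3.7, 13.1, -0.5, 0, 0, 0], [3.7, 13.1, -0.5, 0, 0, 0], [3.7, 13.1, -0.5, 0, 0, 0], [3.7, 13.1, -0.5, 0, 0, 0], [3.7, 13.1, -0.5, 0, 0, 0], [3.7, 13.1, -0.5, 0, 0, 0]]]}}

```text
t: 31.22
tool_pos: [0.5138, 0.3147, 0.341]
tool_rot: [-0.454, -3.074, 0.264]
contact_force: [-0.1, -0.5, 0.4]
opening: 0.03
grip_force: 0.0
```

```bash
python3 - <<'E'
from h import *
cur(); go(*pick('black')); look('black')
E
```

```text
t 31.2167 grasp [0.5064 0.2894 0.1886] psi 73.19 zdir [-0.048 -0.164 -0.985] q [ 0.45  0.08  1.7  -0.13  1.48 -0.81] F [-0.1 -0.5  0.4] T [ 0.09  0.02 -0.01] open 0.030036625749621845
shift [0.18 0.35 8.17] turn [-0.0002  0.0012 -0.0019] rows 2.0 q1,q6 [ 0.45 -0.81]
h 81.7 n 1869 zmin 70.0
-14 842 y [0.5 3.4 6.3] x [-15.   20.3]
-8 521 y [0.5 3.4 6.9] x [-26.   31.3]
-2 287 y [0.5 3.4 6.3] x [-33.4  38.5]
4 177 y [0.5 3.3 6.5] x [-38.3  43.2]
10 42 y [0.5 3.8 6. ] x [-39.1  44.8]
```

{"fn": "arm_command", "kwargs": {"plan": [[[0.25, 0.35, 3, 0, 0, 0], [0.25, 0.35, 5, 0, 0, 0], [0.25, 0.35, 7, 0, 0, 0], [0.25, 0.35, 8.2, 0, 0, 0], [0.25, 0.35, 8.2, 0, 0, 0], [0.25, 0.35, 8.2, 0, 0, 0]]]}}

```text
t: 31.77
tool_pos: [0.5083, 0.3063, 0.2593]
tool_rot: [-0.452, -3.073, 0.265]
contact_force: [0.0, -0.3, 0.5]
opening: 0.0298
grip_force: 0.0
```

{"fn": "arm_command", "kwargs": {"plan": [[[0, 0, 0, 0, 0, 0], [0, 0, 0, 0, 0, 0], [0, 0, 0, 0, 0, 0], [0, 0, 0, 0, 0, 0], [0, 0, 0, 0, 0, 0], [0, 0, -1, 0, 0, 0], [0, 0, -3, 0, 0, 0], [0, 0, -6, 0, 0, 0], [0, 0, -10, 0, 0, 0], [0, 0, -14, 0, 0, 0], [0, 0, -17.5, 0, 0, 0], [0, 0, -17.5, 0, 0, 0]]], "gripper": 1, "force": 50}}

```text
t: 32.77
tool_pos: [0.5174, 0.337, 0.4427]
tool_rot: [-0.452, -3.088, 0.248]
contact_force: [-0.3, 0.0, 0.9]
opening: 0.0052
grip_force: 51.4
```

```bash
python3 - <<'E'
from h import *
cur();go(*place(1,.285))
E
```

```text
t 32.7667 grasp [0.5123 0.313  0.2899] psi 73.28 zdir [-0.033 -0.155 -0.987] q [ 0.48  0.04  1.56 -0.12  1.64 -0.8 ] F [-0.3  0.   0.9] T [ 0.15 -0.07  0.01] open 0.005163798038784181
shift [-16.34 -61.54  10.35] turn [-0.1587  0.0112 -0.0168] rows 15.5 q1,q6 [ 0.48 -0.8 ]
```

{"fn": "arm_command", "kwargs": {"plan": [[[-16.3, -61.6, 10.5, -0.171, 0, -0.017], [-16.3, -61.6, 10.5, -0.171, 0, -0.017], [-16.3, -61.6, 10.5, -0.171, 0, -0.017], [-16.3, -61.6, 10.5, -0.171, 0, -0.017], [-16.3, -61.6, 10.5, -0.171, 0, -0.017], [-16.3, -61.6, 10.5, -0.171, 0, -0.017], [-16.3, -61.6, 10.5, -0.171, 0, -0.017], [-16.3, -61.6, 10.5, -0.171, 0, -0.017], [-16.3, -61.6, 10.5, -0.171, 0, -0.017], [-16.3, -61.6, 10.5, -0.171, 0, -0.017], [-16.3, -61.6, 10.5, -0.171, 0, -0.017], [-16.3, -61.6, 10.5, -0.171, 0, -0.017]]]}}

```text
t: 33.77
tool_pos: [0.498, -0.166, 0.433]
tool_rot: [0.429, 3.111, 0.001]
contact_force: [1.0, -0.1, -1.9]
opening: 0.0049
grip_force: 51.5
```

```bash
python3 - <<'E'
from h import *
cur();go(*place(1,.24))
E
```

```text
t 33.7667 grasp [ 0.4981 -0.1659  0.2783] psi 74.3 zdir [ 0.001  0.001 -1.   ] q [-0.46 -0.2   1.81  0.    1.54 -1.76] F [ 1.  -0.1 -1.9] T [-0.06 -0.05 -0.01] open 0.004880132097886924
shift [ -3.62 -13.71   3.82] turn [0.0009 0.0007 0.0001] rows 3.5 q1,q6 [-0.46 -1.76]
```

{"fn": "arm_command", "kwargs": {"plan": [[[-3.6, -13.7, 3.8, 0, 0, 0], [-3.6, -13.7, 3.8, 0, 0, 0], [-3.6, -13.7, 3.8, 0, 0, 0], [-3.6, -13.7, 3.8, 0, 0, 0], [-3.6, -13.7, 3.8, 0, 0, 0], [-3.6, -13.7, 3.8, 0, 0, 0], [-3.6, -13.7, 3.8, 0, 0, 0], [-3.6, -13.7, 3.8, 0, 0, 0], [-3.6, -13.7, 3.8, 0, 0, 0], [-3.6, -13.7, 3.8, 0, 0, 0]]]}}

```text
t: 34.6
tool_pos: [0.4964, -0.3049, 0.3957]
tool_rot: [0.427, 3.112, -0.001]
contact_force: [-0.9, -0.6, -1.7]
opening: 0.005
grip_force: 51.5
```

```bash
python3 - <<'E'
from h import *
cur();go(*place(1,.1115))
E
```

```text
t 34.6 grasp [ 0.4965 -0.305   0.241 ] psi 74.38 zdir [ 0.001 -0.001 -1.   ] q [-0.68 -0.04  1.72 -0.    1.46 -1.98] F [-0.9 -0.6 -1.7] T [-0.   -0.01  0.02] open 0.00502167106710908
shift [ 0.   -0.28 12.95] turn [-0.0004  0.0008  0.0014] rows 3.1 q1,q6 [-0.68 -1.98]
```

{"fn": "arm_command", "kwargs": {"plan": [[[0, -0.28, 3, 0, 0, 0], [0, -0.28, 6, 0, 0, 0], [0, -0.28, 7.5, 0, 0, 0], [0, -0.28, 8.5, 0, 0, 0], [0, -0.28, 9.5, 0, 0, 0], [0, -0.28, 10.5, 0, 0, 0], [0, -0.28, 11.5, 0, 0, 0], [0, -0.28, 12.3, 0, 0, 0], [0, -0.28, 12.8, 0, 0, 0], [0, -0.28, 12.9, 0, 0, 0], [0, -0.28, 12.9, 0, 0, 0], [0, -0.28, 12.9, 0, 0, 0]]]}}

```text
t: 35.6
tool_pos: [0.4955, -0.3088, 0.2667]
tool_rot: [0.429, 3.112, -0.001]
contact_force: [0.4, 0.8, -1.2]
opening: 0.0051
grip_force: 51.5
```

```bash
python3 - <<'E'
from h import *
cur();go(*place(1,.1105))
E
```

```text
t 35.6 grasp [ 0.4956 -0.3089  0.112 ] psi 74.29 zdir [ 0.    -0.001 -1.   ] q [-0.68  0.08  1.82 -0.    1.24 -1.98] F [ 0.4  0.8 -1.2] T [ 0.05 -0.01  0.06] open 0.005054730548691577
shift [0.01 0.11 0.15] turn [-0.0004  0.0006 -0.0002] rows 0.0 q1,q6 [-0.68 -1.98]
```

{"fn": "arm_command", "kwargs": {"plan": [[[0, 0.1, 0, 0, 0, 0], [0, 0.1, 0.1, 0, 0, 0], [0, 0.1, 0.2, 0, 0, 0], [0, 0.1, 0.2, 0, 0, 0], [0, 0.1, 0.2, 0, 0, 0], [0, 0.1, 0.2, 0, 0, 0]]]}}

```text
t: 36.1
tool_pos: [0.4957, -0.3078, 0.2644]
tool_rot: [0.429, 3.112, -0.001]
contact_force: [0.4, 0.5, -0.1]
opening: 0.0052
grip_force: 51.8
```

```bash
python3 - <<'E'
from h import *
cur();go(*place(1,.1105))
E
```

```text
t 36.1 grasp [ 0.4957 -0.3079  0.1097] psi 74.29 zdir [ 0. -0. -1.] q [-0.68  0.08  1.83 -0.    1.23 -1.98] F [ 0.4  0.5 -0.1] T [-0.03 -0.03 -0.03] open 0.005197811209455259
shift [-0.    0.01 -0.08] turn [-0.0004  0.0002 -0.0002] rows 0.0 q1,q6 [-0.68 -1.98]
```

{"fn": "arm_command", "kwargs": {"plan": [[[0, 0, 0.03, 0, 0, 0], [0, 0, 0.03, 0, 0, 0], [0, 0, 0.03, 0, 0, 0], [0, 0, 0.03, 0, 0, 0], [0, 0, -0.5, 0, 0, 0], [0, 0, -1.5, 0, 0, 0], [0, 0, -3, 0, 0, 0], [0, 0, -6, 0, 0, 0], [0, 0, -9, 0, 0, 0], [0, 0, -9, 0, 0, 0], [0, 0, -9, 0, 0, 0], [0, 0, -9, 0, 0, 0]]], "gripper": 0.45}}

```text
t: 37.1
tool_pos: [0.4956, -0.3077, 0.3548]
tool_rot: [0.429, 3.112, -0.001]
contact_force: [-0.6, -0.8, -0.8]
opening: 0.0235
grip_force: 0.0
```

```bash
python3 -W ignore - <<'E'
from h import *
cur(); lean([1,2,3]); go(*pick('blue',.08))
im,W=cloud('top'); q=W[(abs(W[...,0]-.497)<.15)&(abs(W[...,1]+.02)<.15)&(W[...,2]>.122)&(W[...,2]<.138)]; print(len(q),cv2.minEnclosingCircle(q[:,:2].astype(np.float32)))
E
```

```text
t 37.1 grasp [ 0.4957 -0.3078  0.2001] psi 74.29 zdir [ 0.    -0.001 -1.   ] q [-0.68 -0.01  1.76 -0.    1.39 -1.98] F [-0.6 -0.8 -0.8] T [-0.    0.01 -0.05] open 0.023454086719244854
slot 1 -18
  z 81.0 36 x mid -17.6 [-20.2 -15. ] near/far -17.6 -20.2
  z 86.0 59 x mid -17.3 [-20.  -14.5] near/far -17.2 -20.2
  z 92.0 83 x mid -17.0 [-20.  -14.1] near/far -16.7 -19.2
  z 98.0 125 x mid -16.8 [-19.4 -14.2] near/far -16.9 -16.8
  z 104.0 209 x mid -16.6 [-19.4 -13.8] near/far -16.6 -16.8
  z 110.0 343 x mid -16.6 [-19.4 -13.8] near/far -16.5 -16.7
  z 117.0 866 x mid -16.1 [-18.9 -13.3] near/far -16.1 -16.4
slot 2 18
  z 80.0 27 x mid 17.4 [14.9 19.8] near/far 17.4 nan
  z 86.0 61 x mid 17.5 [14.8 20.2] near/far 17.4 nan
  z 92.0 80 x mid 17.5 [14.8 20.3] near/far 17.5 nan
  z 98.0 106 x mid 17.7 [15.  20.4] near/far 17.5 nan
  z 104.0 152 x mid 17.7 [15.  20.5] near/far 17.8 14.8
  z 110.0 319 x mid 17.7 [15.  20.5] near/far 17.6 17.6
  z 117.0 922 x mid 17.8 [15.  20.7] near/far 17.8 17.6
slot 3 54
  z 81.0 59 x mid 53.0 [50.1 55.9] near/far 53.0 50.5
  z 86.0 81 x mid 52.9 [50.2 55.6] near/far 52.9 50.6
  z 92.0 109 x mid 53.1 [50.3 55.9] near/far 53.0 50.5
  z 98.0 163 x mid 53.0 [50.2 55.8] near/far 53.1 51.5
  z 104.0 233 x mid 53.0 [50.2 55.9] near/far 53.1 52.2
  z 110.0 376 x mid 53.1 [50.3 55.9] near/far 53.1 52.4
  z 117.0 945 x mid 53.1 [50.3 55.8] near/far 53.0 52.8
shift [15.32 55.54  1.4 ] turn [ 1.399e-01 -1.000e-04  1.740e-02] rows 13.8 q1,q6 [-0.68 -1.98]
1674 ((0.4959481358528137, -0.01937047950923443), 0.08644299954175949)
```

{"fn": "arm_command", "kwargs": {"plan": [[[0, 1, -4, 0, 0, 0], [1, 4, -6, 0, 0, 0], [15.3, 55.5, 1.4, 0.14, 0, 0.017], [15.3, 55.5, 1.4, 0.14, 0, 0.017], [15.3, 55.5, 1.4, 0.14, 0, 0.017], [15.3, 55.5, 1.4, 0.14, 0, 0.017], [15.3, 55.5, 1.4, 0.14, 0, 0.017], [15.3, 55.5, 1.4, 0.14, 0, 0.017], [15.3, 55.5, 1.4, 0.14, 0, 0.017], [15.3, 55.5, 1.4, 0.14, 0, 0.017], [15.3, 55.5, 1.4, 0.14, 0, 0.017], [15.3, 55.5, 1.4, 0.14, 0, 0.017]]], "gripper": 0.3}}

```text
t: 38.2
tool_pos: [0.4973, 0.1482, 0.3553]
tool_rot: [-0.451, -3.08, 0.218]
contact_force: [0.8, -1.0, -1.3]
opening: 0.0299
grip_force: 0.0
```

```bash
python3 - <<'E'
from h import *
cur(); go(*pick('blue',.08))
E
```

```text
t 38.2 grasp [0.4909 0.1274 0.2021] psi 73.33 zdir [-0.041 -0.135 -0.99 ] q [ 0.17 -0.15  1.89 -0.13  1.46 -1.09] F [ 0.8 -1.  -1.3] T [ 0.04 -0.02 -0.03] open 0.02992706525823099
shift [ 3.37 11.66 -0.1 ] turn [-0.0016 -0.0009  0.0006] rows 2.9 q1,q6 [ 0.17 -1.09]
```

{"fn": "arm_command", "kwargs": {"plan": [[[3.4, 11.7, -0.1, 0, 0, 0], [3.4, 11.7, -0.1, 0, 0, 0], [3.4, 11.7, -0.1, 0, 0, 0], [3.4, 11.7, -0.1, 0, 0, 0], [3.4, 11.7, -0.1, 0, 0, 0], [3.4, 11.7, -0.1, 0, 0, 0], [3.4, 11.7, -0.1, 0, 0, 0], [3.4, 11.7, -0.1, 0, 0, 0], [3.4, 11.7, -0.1, 0, 0, 0]]]}}

```text
t: 38.95
tool_pos: [0.4992, 0.266, 0.3417]
tool_rot: [-0.455, -3.082, 0.217]
contact_force: [-0.5, -0.6, -0.8]
opening: 0.0299
grip_force: 0.0
```

```bash
python3 - <<'E'
from h import *
cur(); go(*pick('blue')); look('blue')
E
```

```text
t 38.95 grasp [0.4932 0.2453 0.1885] psi 73.2 zdir [-0.039 -0.134 -0.99 ] q [ 0.38 -0.02  1.79 -0.11  1.45 -0.88] F [-0.5 -0.6 -0.8] T [ 0.03  0.   -0.03] open 0.029933509240961456
shift [0.18 0.25 8.15] turn [-0.0005  0.001  -0.0017] rows 2.0 q1,q6 [ 0.38 -0.88]
h 81.5 n 1862 zmin 69.4
-14 888 y [-0.   2.8  5.7] x [-16.1  20.9]
-8 498 y [-0.   2.8  5.7] x [-27.   31.6]
-2 264 y [-0.   2.6  5.3] x [-33.5  38.9]
4 168 y [-0.   2.9  5.4] x [-38.2  43.7]
10 44 y [-0.   2.5  5.5] x [-39.5  44.7]
```

{"fn": "arm_command", "kwargs": {"plan": [[[0.25, 0.27, 3, 0, 0, 0], [0.25, 0.27, 5, 0, 0, 0], [0.25, 0.27, 7, 0, 0, 0], [0.25, 0.27, 8.1, 0, 0, 0], [0.25, 0.27, 8.1, 0, 0, 0], [0.25, 0.27, 8.1, 0, 0, 0]]]}}

```text
t: 39.5
tool_pos: [0.4943, 0.2592, 0.261]
tool_rot: [-0.453, -3.081, 0.217]
contact_force: [-0.0, 0.4, 0.3]
opening: 0.0302
grip_force: 0.0
```

{"fn": "arm_command", "kwargs": {"plan": [[[0, 0, 0, 0, 0, 0], [0, 0, 0, 0, 0, 0], [0, 0, 0, 0, 0, 0], [0, 0, 0, 0, 0, 0], [0, 0, 0, 0, 0, 0], [0, 0, -1, 0, 0, 0], [0, 0, -3, 0, 0, 0], [0, 0, -6, 0, 0, 0], [0, 0, -10, 0, 0, 0], [0, 0, -14, 0, 0, 0], [0, 0, -17.5, 0, 0, 0], [0, 0, -17.5, 0, 0, 0]]], "gripper": 1, "force": 50}}

```text
t: 40.5
tool_pos: [0.5019, 0.2842, 0.4442]
tool_rot: [-0.453, -3.095, 0.205]
contact_force: [1.1, -0.7, -0.0]
opening: 0.0047
grip_force: 52.0
```

```bash
python3 - <<'E'
from h import *
cur();go(*place(0,.285))
E
```

```text
t 40.5 grasp [0.4979 0.2644 0.2909] psi 73.29 zdir [-0.026 -0.128 -0.991] q [ 0.41 -0.06  1.66 -0.11  1.61 -0.87] F [ 1.1 -0.7 -0. ] T [ 0.09 -0.14  0.01] open 0.004715942700169313
shift [-16.4  -59.89   8.5 ] turn [-0.1304  0.0109 -0.0169] rows 15.0 q1,q6 [ 0.41 -0.87]
```

{"fn": "arm_command", "kwargs": {"plan": [[[-16.4, -60, 8.5, -0.14, 0, -0.017], [-16.4, -60, 8.5, -0.14, 0, -0.017], [-16.4, -60, 8.5, -0.14, 0, -0.017], [-16.4, -60, 8.5, -0.14, 0, -0.017], [-16.4, -60, 8.5, -0.14, 0, -0.017], [-16.4, -60, 8.5, -0.14, 0, -0.017], [-16.4, -60, 8.5, -0.14, 0, -0.017], [-16.4, -60, 8.5, -0.14, 0, -0.017], [-16.4, -60, 8.5, -0.14, 0, -0.017], [-16.4, -60, 8.5, -0.14, 0, -0.017], [-16.4, -60, 8.5, -0.14, 0, -0.017], [-16.4, -60, 8.5, -0.14, 0, -0.017]]]}}

```text
t: 41.5
tool_pos: [0.4868, -0.2186, 0.4334]
tool_rot: [-0.429, -3.111, -0.001]
contact_force: [0.1, -0.2, -1.5]
opening: 0.0053
grip_force: 51.8
```

```bash
python3 - <<'E'
from h import *
cur();go(*place(0,.24))
E
```

```text
t 41.5 grasp [ 0.4867 -0.2184  0.2787] psi 74.29 zdir [-0.001  0.001 -1.   ] q [-0.56 -0.18  1.79  0.    1.54 -1.86] F [ 0.1 -0.2 -1.5] T [-0.01 -0.07  0.04] open 0.005268909448410855
shift [ -3.28 -11.94   3.86] turn [ 0.0007 -0.0011 -0.0002] rows 3.1 q1,q6 [-0.56 -1.86]
```

{"fn": "arm_command", "kwargs": {"plan": [[[-3.3, -11.9, 3.8, 0, 0, 0], [-3.3, -11.9, 3.8, 0, 0, 0], [-3.3, -11.9, 3.8, 0, 0, 0], [-3.3, -11.9, 3.8, 0, 0, 0], [-3.3, -11.9, 3.8, 0, 0, 0], [-3.3, -11.9, 3.8, 0, 0, 0], [-3.3, -11.9, 3.8, 0, 0, 0], [-3.3, -11.9, 3.8, 0, 0, 0], [-3.3, -11.9, 3.8, 0, 0, 0], [-3.3, -11.9, 3.8, 0, 0, 0]]]}}

```text
t: 42.33
tool_pos: [0.4874, -0.3393, 0.3969]
tool_rot: [0.427, 3.112, -0.001]
contact_force: [0.8, -0.2, -1.0]
opening: 0.0051
grip_force: 51.9
```

```bash
python3 -W ignore - <<'E'
from h import *
cur();go(*place(0,.1115)); lean([1])
E
```

```text
t 42.3333 grasp [ 0.4875 -0.3395  0.2422] psi 74.37 zdir [ 0.001 -0.001 -1.   ] q [-0.73 -0.02  1.7  -0.    1.46 -2.03] F [ 0.8 -0.2 -1. ] T [ 0.02  0.04 -0.03] open 0.005068722469569755
shift [ 0.07 -0.32 13.07] turn [-0.0006  0.0008  0.0013] rows 3.1 q1,q6 [-0.73 -2.03]
slot 1 -18
  z 81.0 31 x mid -17.9 [-20.5 -15.2] near/far -17.8 -20.2
  z 86.0 49 x mid -17.6 [-20.3 -14.8] near/far -17.4 -20.0
  z 92.0 59 x mid -17.3 [-20.1 -14.6] near/far -17.2 -19.3
  z 98.0 102 x mid -17.2 [-20.  -14.3] near/far -17.1 -18.3
  z 104.0 150 x mid -16.9 [-19.6 -14.1] near/far -16.8 -17.2
  z 110.0 257 x mid -16.7 [-19.5 -13.9] near/far -16.8 -17.1
  z 117.0 678 x mid -16.5 [-19.4 -13.6] near/far -16.4 -16.7
```

{"fn": "arm_command", "kwargs": {"plan": [[[0.05, -0.3, 3, 0, 0, 0], [0.05, -0.3, 6, 0, 0, 0], [0.05, -0.3, 7.5, 0, 0, 0], [0.05, -0.3, 8.5, 0, 0, 0], [0.05, -0.3, 9.5, 0, 0, 0], [0.05, -0.3, 10.5, 0, 0, 0], [0.05, -0.3, 11.5, 0, 0, 0], [0.05, -0.3, 12.3, 0, 0, 0], [0.05, -0.3, 12.8, 0, 0, 0], [0.05, -0.3, 13, 0, 0, 0], [0.05, -0.3, 13, 0, 0, 0], [0.05, -0.3, 13, 0, 0, 0]]]}}

```text
t: 43.38
tool_pos: [0.486, -0.3433, 0.2666]
tool_rot: [0.429, 3.112, -0.001]
contact_force: [-0.7, -0.6, -0.8]
opening: 0.0052
grip_force: 51.8
```

```bash
python3 - <<'E'
from h import *
cur();go(*place(0,.11))
E
```

```text
t 43.3833 grasp [ 0.486  -0.3434  0.1119] psi 74.29 zdir [ 0.    -0.001 -1.   ] q [-0.74  0.11  1.8  -0.    1.24 -2.04] F [-0.7 -0.6 -0.8] T [-0.   -0.02 -0.03] open 0.005184127542583166
shift [0.02 0.09 0.19] turn [-0.0006  0.0004 -0.0002] rows 0.0 q1,q6 [-0.74 -2.04]
```

{"fn": "arm_command", "kwargs": {"plan": [[[0, 0.1, 0, 0, 0, 0], [0, 0.1, 0.1, 0, 0, 0], [0, 0.1, 0.22, 0, 0, 0], [0, 0.1, 0.22, 0, 0, 0], [0, 0.1, 0.22, 0, 0, 0], [0, 0.1, 0.22, 0, 0, 0]]]}}

```text
t: 43.88
tool_pos: [0.4863, -0.3423, 0.2647]
tool_rot: [0.429, 3.111, -0.001]
contact_force: [-1.5, 0.6, 3.6]
opening: 0.0051
grip_force: 52.5
```

```bash
python3 - <<'E'
from h import *
cur();go(*place(0,.11))
E
```

```text
t 43.8833 grasp [ 0.4864 -0.3425  0.11  ] psi 74.29 zdir [ 0.001 -0.001 -1.   ] q [-0.74  0.11  1.8  -0.    1.23 -2.03] F [-1.5  0.6  3.6] T [0.07 0.01 0.01] open 0.005128212404094697
shift [ 0.03 -0.02  0.  ] turn [-0.0007  0.0009 -0.0001] rows 0.0 q1,q6 [-0.74 -2.03]
```

Contact (about 4.5 N) at the home height. Releasing.

{"fn": "arm_command", "kwargs": {"plan": [[[0, 0, -0.05, 0, 0, 0], [0, 0, -0.05, 0, 0, 0], [0, 0, -0.05, 0, 0, 0], [0, 0, -0.05, 0, 0, 0], [0, 0, -0.5, 0, 0, 0], [0, 0, -1.5, 0, 0, 0], [0, 0, -3, 0, 0, 0], [0, 0, -6, 0, 0, 0], [0, 0, -10, 0, 0, 0], [0, 0, -13, 0, 0, 0], [0, 0, -13, 0, 0, 0], [0, 0, -13, 0, 0, 0]]], "gripper": 0.45}}

```text
t: 44.88
tool_pos: [0.4866, -0.3425, 0.3984]
tool_rot: [0.428, 3.106, -0.007]
contact_force: [0.7, 0.3, -0.1]
opening: 0.0235
grip_force: 0.0
```

```bash
python3 -W ignore - <<'E'
from h import *
cur(); lean([0,1,2,3],'pics/w8.png'); check([0,1,2,3]); 
im,W=cloud('top'); np.savez('top1.npz',im=im,W=W)
q=W[(abs(W[...,0]-.497)<.17)&(abs(W[...,1]+.02)<.16)&(W[...,2]>.122)&(W[...,2]<.138)]; print(len(q),cv2.minEnclosingCircle(q[:,:2].astype(np.float32)))
E
```

```text
t 44.8833 grasp [ 0.4874 -0.3433  0.2437] psi 74.29 zdir [ 0.005 -0.005 -1.   ] q [-0.74 -0.02  1.69 -0.    1.46 -2.03] F [ 0.7  0.3 -0.1] T [0.01 0.01 0.09] open 0.023499859196071487
slot 0 -54
  z 81.0 21 x mid -54.2 [-56.6 -51.9] near/far -54.3 nan
  z 86.0 34 x mid -54.0 [-56.6 -51.4] near/far -53.9 nan
  z 92.0 60 x mid -54.0 [-56.5 -51.5] near/far -54.0 -51.1
  z 98.0 80 x mid -54.0 [-56.5 -51.5] near/far -54.0 -54.1
  z 104.0 151 x mid -53.8 [-56.4 -51.2] near/far -54.0 -53.8
  z 110.0 248 x mid -53.7 [-56.4 -51. ] near/far -53.7 -53.7
  z 117.0 642 x mid -53.6 [-56.4 -50.9] near/far -53.7 -53.7
slot 1 -18
  z 81.0 29 x mid -17.8 [-20.6 -15. ] near/far -17.7 -20.3
  z 86.0 45 x mid -17.6 [-20.4 -14.8] near/far -17.5 -20.1
  z 92.0 66 x mid -17.4 [-20.3 -14.5] near/far -17.2 -20.1
  z 98.0 103 x mid -17.1 [-19.9 -14.2] near/far -17.0 -18.1
  z 104.0 151 x mid -16.9 [-19.7 -14.2] near/far -16.8 -17.4
  z 110.0 268 x mid -16.7 [-19.5 -14. ] near/far -16.6 -17.0
  z 117.0 654 x mid -16.5 [-19.3 -13.8] near/far -16.6 -16.7
slot 2 18
  z 81.0 35 x mid 17.2 [14.6 19.8] near/far 16.9 
[... 488 characters left out ...]
 near/far 53.0 50.6
  z 98.0 118 x mid 52.9 [49.9 55.9] near/far 53.0 51.4
  z 104.0 181 x mid 52.8 [50.1 55.6] near/far 52.8 51.9
  z 110.0 284 x mid 52.9 [50.2 55.6] near/far 53.0 52.2
  z 117.0 719 x mid 53.0 [50.2 55.8] near/far 52.9 52.6
0 x -54 rim x [-56.2 -53.7 -50.8] rim x low [-60.5 -54.4 -47.6] y [-40.9  48.2] top z [118.6 119.7]
1 x -18 rim x [-19.4 -17.  -13.7] rim x low [-23.7 -19.4 -15.1] y [-42.   47.7] top z [118.4 119.4]
2 x 18 rim x [14.8 16.7 20.4] rim x low [11.9 15.4 18.9] y [-42.   47.3] top z [118.4 119.6]
3 x 54 rim x [50.1 51.5 55.8] rim x low [48.1 51.  54.4] y [-43.   47.2] top z [118.  119.6]
1800 ((0.4956519305706024, -0.020522190257906914), 0.08773429691791534)
```

View pics/w8.png

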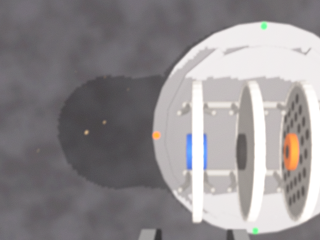

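All four discs stand upright and home, with every top at about 119.5 mm and leans of at most 2.3°. Blue is at crop (197,150), black (247,150) and orange (295,150). Now back to the cover.

```bash
python3 - <<'E'
from h import *
go([.485,-.02,.30],pose(74.4))
E
```

```text
shift [ 8.81 30.97 -6.17] turn [ 0.0009 -0.0023 -0.002 ] rows 7.9 q1,q6 [-0.74 -2.03]
```

{"fn": "arm_command", "kwargs": {"plan": [[[0, 0, -4, 0, 0, 0], [8.8, 31, -6, 0, 0, 0], [8.8, 31, -6, 0, 0, 0], [8.8, 31, -6, 0, 0, 0], [8.8, 31, -6, 0, 0, 0], [8.8, 31, -6, 0, 0, 0], [8.8, 31, -6, 0, 0, 0], [8.8, 31, -6, 0, 0, 0], [8.8, 31, -6, 0, 0, 0], [8.8, 31, -6, 0, 0, 0], [8.8, 31, -6, 0, 0, 0], [8.8, 31, -6, 0, 0, 0]]], "gripper": -1}}

```text
t: 46.03
tool_pos: [0.4853, -0.0199, 0.4524]
tool_rot: [-0.428, -3.109, 0.001]
contact_force: [-0.5, 0.4, -0.2]
opening: 0.0851
grip_force: 0.0
```

```bash
cat >> h.py <<'E'
def cover(save=None,w='wrist'):
    im,W=cloud(w); hsv=cv2.cvtColor(im,cv2.COLOR_BGR2HSV)
    z=W[...,2]
    m=((hsv[...,0]>=3)&(hsv[...,0]<=18)&(hsv[...,1]>110)&(hsv[...,2]>40)&(abs(z-.158)<.012)).astype(np.uint8)
    n,l,s,ce=cv2.connectedComponentsWithStats(m)
    for i in range(1,n):
        if s[i,4]>10: print('dot',ce[i].round(1),s[i,4],np.nanmedian(W[l==i],0).round(4))
    c=W[(abs(z-.159)<.005)&(W[...,0]<.62)&(abs(W[...,1]+.15)<.3)]
    if len(c): r=cv2.minAreaRect(c[:,:2].astype(np.float32)); print('bar',len(c),r,np.median(c[:,2]))
    c=W[(z>.122)&(z<.136)&(W[...,0]<.62)&(abs(W[...,1]+.15)<.3)]
    print('top',len(c),cv2.minEnclosingCircle(c[:,:2].astype(np.float32)))
    if save: cv2.imwrite(save,im)
E
python3 - <<'E'
from h import *
cur(); cover('pics/w9.png')
E
```

```text
t 46.0333 grasp [ 0.4849 -0.02    0.2977] psi 74.31 zdir [-0.003 -0.    -1.   ] q [-0.19 -0.31  1.87 -0.    1.59 -1.49] F [-0.5  0.4 -0.2] T [ 0.01 -0.    0.05] open 0.08508189881809916
dot [338.5 232.1] 74 [ 0.4907 -0.0057  0.1588]
dot [337.7 318. ] 66 [ 0.5486 -0.0216  0.1587]
bar 3707 ((0.5188839435577393, -0.013425998389720917), (0.023745687678456306, 0.07499443739652634), 74.55382537841797) 0.15805905535805226
top 36774 ((0.5192563533782959, -0.013582735322415829), 0.08634717762470245)
```

The cover has been nudged about 2 cm and is now at (0.519, −0.0135), with dots at (338,232) and (338,318) at height 0.159. I adapt the grasp to that.

```bash
python3 - <<'E'
from h import *
go([.519,-.0136,.151],pose(74.5))
E
```

```text
shift [-3.08  1.59 14.68] turn [-0.0007 -0.0024 -0.0045] rows 3.6 q1,q6 [-0.2  -1.49]
```

{"fn": "arm_command", "kwargs": {"plan": [[[-3.1, 1.6, 2, 0, 0, -0.004], [-3.1, 1.6, 5, 0, 0, -0.004], [-3.1, 1.6, 8, 0, 0, -0.004], [-3.1, 1.6, 10, 0, 0, -0.004], [-3.1, 1.6, 12, 0, 0, -0.004], [-3.1, 1.6, 13.5, 0, 0, -0.004], [-3.1, 1.6, 14.6, 0, 0, -0.004], [-3.1, 1.6, 14.6, 0, 0, -0.004], [-3.1, 1.6, 14.6, 0, 0, -0.004], [-3.1, 1.6, 14.6, 0, 0, -0.004]]]}}

```text
t: 46.92
tool_pos: [0.52, -0.0135, 0.309]
tool_rot: [0.424, 3.111, -0.0]
contact_force: [0.1, -0.1, -0.1]
opening: 0.0852
grip_force: 0.0
```

{"fn": "arm_command", "kwargs": {"plan": [[[0, 0, 0, 0, 0, 0], [0, 0, 0, 0, 0, 0], [0, 0, 0, 0, 0, 0], [0, 0, 0, 0, 0, 0], [0, 0, 0, 0, 0, 0], [0, 0, 0, 0, 0, 0], [0, 0, 0, 0, 0, 0], [0, 0, 0, 0, 0, 0]]], "gripper": 1, "force": 60}}

```text
t: 47.58
tool_pos: [0.5197, -0.013, 0.3084]
tool_rot: [0.423, 3.112, -0.001]
contact_force: [0.2, -1.0, 2.0]
opening: 0.0232
grip_force: 59.6
```

```bash
python3 - <<'E'
from h import *
cur()
E
```

```text
t 47.5833 grasp [ 0.5198 -0.0131  0.1537] psi 74.52 zdir [ 0.001 -0.001 -1.   ] q [-0.17 -0.12  1.95 -0.    1.31 -1.47] F [ 0.2 -1.   2. ] T [-0.12 -0.   -0.03] open 0.02320017657679631
```

{"fn": "arm_command", "kwargs": {"plan": [[[0, 0, -1, 0, 0, 0], [0, 0, -4, 0, 0, 0], [0, 0, -8, 0, 0, 0], [0, 0, -12, 0, 0, 0], [0, 0, -15, 0, 0, 0], [0, 0, -17, 0, 0, 0], [-0.6, -3, -17, 0, 0, 0], [-1.4, -7, -17, 0, 0, 0], [-2.2, -11, -17, 0, 0, 0], [-3, -15, -17, 0, 0, 0], [-3.8, -18.5, -17, 0, 0, 0], [-4.5, -22, -17, 0, 0, 0]]]}}

```text
t: 48.58
tool_pos: [0.5035, -0.2385, 0.4772]
tool_rot: [-0.423, -3.111, -0.002]
contact_force: [1.7, 0.5, -3.4]
opening: 0.023
grip_force: 59.8
```

{"fn": "arm_command", "kwargs": {"plan": [[[-0.6, -2.6, 0, 0, 0, 0.003], [-1.1, -5.2, 0, 0, 0, 0.003], [-1.1, -5.2, 0, 0, 0, 0.003], [-1.1, -5.2, 0, 0, 0, 0.003], [-1.1, -5.2, 0, 0, 0, 0.003], [-1.1, -5.2, 0, 0, 0, 0.003], [-1.1, -5.2, 0, 0, 0, 0.003], [-1.1, -5.2, 0, 0, 0, 0.003]]]}}

```text
t: 49.25
tool_pos: [0.5011, -0.2889, 0.478]
tool_rot: [-0.425, -3.112, 0.0]
contact_force: [-0.2, 0.2, -3.1]
opening: 0.0234
grip_force: 60.0
```

```bash
python3 - <<'E'
from h import *
cur(); go([.5013,-.2906,.2037],pose(74.4))
E
```

```text
t 49.25 grasp [ 0.5011 -0.2889  0.3233] psi 74.43 zdir [-0. -0. -1.] q [-0.65 -0.09  1.63 -0.    1.6  -1.95] F [-0.2  0.2 -3.1] T [ 0.03 -0.04  0.01] open 0.02343555571065444
shift [-0.07 -0.15 11.96] turn [-0.0001 -0.0001  0.0006] rows 2.9 q1,q6 [-0.65 -1.95]
```

{"fn": "arm_command", "kwargs": {"plan": [[[-0.1, -0.15, 0, 0, 0, 0], [-0.1, -0.15, 2, 0, 0, 0], [-0.1, -0.15, 4, 0, 0, 0], [-0.1, -0.15, 6, 0, 0, 0], [-0.1, -0.15, 8, 0, 0, 0], [-0.1, -0.15, 10, 0, 0, 0], [-0.1, -0.15, 11.5, 0, 0, 0], [-0.1, -0.15, 12, 0, 0, 0], [-0.1, -0.15, 12, 0, 0, 0], [-0.1, -0.15, 12, 0, 0, 0], [-0.1, -0.15, 12, 0, 0, 0], [-0.1, -0.15, 12, 0, 0, 0]]]}}

```text
t: 50.25
tool_pos: [0.5018, -0.2919, 0.3598]
tool_rot: [0.427, 3.11, -0.003]
contact_force: [-0.1, 0.1, -3.8]
opening: 0.0231
grip_force: 60.0
```

```bash
python3 - <<'E'
from h import *
cur(); go([.5013,-.2906,.1750],pose(74.4))
E
```

```text
t 50.25 grasp [ 0.5022 -0.2922  0.2051] psi 74.35 zdir [ 0.002 -0.002 -1.   ] q [-0.65 -0.02  1.76 -0.    1.4  -1.95] F [-0.1  0.1 -3.8] T [-0.03  0.02  0.02] open 0.023104667897348257
shift [0.09 0.12 3.01] turn [-0.0013  0.0026 -0.0009] rows 0.7 q1,q6 [-0.65 -1.95]
```

{"fn": "arm_command", "kwargs": {"plan": [[[0.05, 0.1, 0.8, 0, 0, 0], [0.05, 0.1, 1.6, 0, 0, 0], [0.05, 0.1, 2.4, 0, 0, 0], [0.05, 0.1, 3, 0, 0, 0], [0.05, 0.1, 3, 0, 0, 0], [0.05, 0.1, 3, 0, 0, 0], [0.05, 0.1, 3, 0, 0, 0]]]}}

```text
t: 50.83
tool_pos: [0.5013, -0.2907, 0.3279]
tool_rot: [-0.428, -3.112, 0.0]
contact_force: [0.2, 0.1, -4.6]
opening: 0.023
grip_force: 60.0
```

```bash
python3 - <<'E'
from h import *
cur(); go([.5013,-.2906,.1537],pose(74.4))
E
```

```text
t 50.8333 grasp [ 0.5012 -0.2907  0.1732] psi 74.35 zdir [-0. -0. -1.] q [-0.65  0.    1.79 -0.    1.34 -1.95] F [ 0.2  0.1 -4.6] T [0.04 0.01 0.02] open 0.023045825929146658
shift [-0.    0.01  1.95] turn [-0.0003 -0.0002 -0.0009] rows 0.5 q1,q6 [-0.65 -1.95]
```

Centred with no contact. Going slowly through the notches.

{"fn": "arm_command", "kwargs": {"plan": [[[0, 0, 0.3, 0, 0, 0], [0, 0, 0.6, 0, 0, 0], [0, 0, 0.9, 0, 0, 0], [0, 0, 1.2, 0, 0, 0], [0, 0, 1.4, 0, 0, 0], [0, 0, 1.4, 0, 0, 0], [0, 0, 1.4, 0, 0, 0]]]}}

```text
t: 51.42
tool_pos: [0.5011, -0.2905, 0.3136]
tool_rot: [-0.428, -3.112, -0.0]
contact_force: [-0.1, 0.1, -2.7]
opening: 0.0231
grip_force: 60.0
```

```bash
python3 - <<'E'
from h import *
cur(); go([.5013,-.2906,.1537],pose(74.4))
E
```

```text
t 51.4167 grasp [ 0.501  -0.2905  0.1589] psi 74.34 zdir [-0.001  0.    -1.   ] q [-0.65  0.02  1.8  -0.    1.32 -1.95] F [-0.1  0.1 -2.7] T [-0.03  0.02  0.02] open 0.02306087514253422
shift [-0.02 -0.    0.52] turn [ 0.     -0.0007 -0.001 ] rows 0.1 q1,q6 [-0.65 -1.95]
```

{"fn": "arm_command", "kwargs": {"plan": [[[0, 0, 0.2, 0, 0, 0], [0, 0, 0.35, 0, 0, 0], [0, 0, 0.5, 0, 0, 0], [0, 0, 0.55, 0, 0, 0], [0, 0, 0.55, 0, 0, 0], [0, 0, 0.55, 0, 0, 0]]]}}

```text
t: 51.92
tool_pos: [0.5012, -0.2906, 0.3085]
tool_rot: [-0.428, -3.112, 0.0]
contact_force: [-1.6, 0.8, -1.7]
opening: 0.0232
grip_force: 60.3
```

```bash
python3 - <<'E'
from h import *
cur()
E
```

```text
t 51.9167 grasp [ 0.5011 -0.2906  0.1538] psi 74.35 zdir [-0. -0. -1.] q [-0.65  0.02  1.81 -0.    1.31 -1.95] F [-1.6  0.8 -1.7] T [0.16 0.22 0.03] open 0.023170103158641767
```

{"fn": "arm_command", "kwargs": {"plan": [[[0, 0, 0.05, 0, 0, 0.06], [0, 0, 0.05, 0, 0, 0.14], [0, 0, 0.05, 0, 0, 0.22], [0, 0, 0.05, 0, 0, 0.3], [0, 0, 0.05, 0, 0, 0.38], [0, 0, 0.05, 0, 0, 0.46], [0, 0, 0.05, 0, 0, 0.54], [0, 0, 0.05, 0, 0, 0.62], [0, 0, 0.05, 0, 0, 0.7], [0, 0, 0.05, 0, 0, 0.78], [0, 0, 0.05, 0, 0, 0.84], [0, 0, 0.05, 0, 0, 0.88]]]}}

```text
t: 52.92
tool_pos: [0.5015, -0.2905, 0.3085]
tool_rot: [1.715, 2.631, 0.0]
contact_force: [-0.4, 0.3, -0.1]
opening: 0.023
grip_force: 60.4
```

```bash
python3 - <<'E'
from h import *
cur()
E
```

```text
t 52.9167 grasp [ 0.5016 -0.2905  0.1538] psi 23.81 zdir [ 0.001 -0.    -1.   ] q [-0.65  0.02  1.81  0.    1.31 -1.07] F [-0.4  0.3 -0.1] T [0.23 0.1  0.18] open 0.02302645625547422
```

{"fn": "arm_command", "kwargs": {"plan": [[[0, 0, 0, 0, 0, 0.08], [0, 0, 0, 0, 0, 0.16], [0, 0, 0, 0, 0, 0.24], [0, 0, 0, 0, 0, 0.32], [0, 0, 0, 0, 0, 0.4], [0, 0, 0, 0, 0, 0.48], [0, 0, 0, 0, 0, 0.56], [0, 0, 0, 0, 0, 0.62], [0, 0, 0, 0, 0, 0.67], [0, 0, 0, 0, 0, 0.7], [0, 0, 0, 0, 0, 0.7], [0, 0, 0, 0, 0, 0.7]]]}}

```text
t: 53.92
tool_pos: [0.5012, -0.2906, 0.3085]
tool_rot: [2.511, 1.887, -0.001]
contact_force: [-2.7, 1.5, 2.1]
opening: 0.0228
grip_force: 60.6
```

```bash
python3 - <<'E'
from h import *
cur()
E
```

```text
t 53.9167 grasp [ 0.5012 -0.2907  0.1538] psi -16.15 zdir [-0. -0. -1.] q [-0.65  0.02  1.81 -0.    1.31 -0.37] F [-2.7  1.5  2.1] T [ 0.24  0.5  -0.11] open 0.022848087624636863
```

{"fn": "arm_command", "kwargs": {"plan": [[[0, 0, 0, 0, 0, 0.01], [0, 0, 0, 0, 0, 0.02], [0, 0, 0, 0, 0, 0.03], [0, 0, 0, 0, 0, 0.03], [0, 0, 0, 0, 0, 0.03]]]}}

```text
t: 54.33
tool_pos: [0.5012, -0.2907, 0.3084]
tool_rot: [2.539, 1.849, -0.001]
contact_force: [-3.9, 1.3, 4.8]
opening: 0.0231
grip_force: 61.2
```

```bash
python3 - <<'E'
from h import *
cur()
E
```

```text
t 54.3333 grasp [ 0.5012 -0.2908  0.1537] psi -17.87 zdir [-0.    -0.001 -1.   ] q [-0.65  0.02  1.81 -0.    1.31 -0.34] F [-3.9  1.3  4.8] T [0.26 0.75 0.57] open 0.023062991881296614
```

{"fn": "arm_command", "kwargs": {"plan": [[[0, 0, 0, 0, 0, 0], [0, 0, 0, 0, 0, 0], [0, 0, 0, 0, 0, 0], [0, 0, 0, 0, 0, 0], [0, 0, 0, 0, 0, 0], [0, 0, -2, 0, 0, 0], [0, 0, -5, 0, 0, 0], [0, 0, -9, 0, 0, 0], [0, 0, -13, 0, 0, 0], [0, 0, -15, 0, 0, 0], [0, 0, -15, 0, 0, 0], [0, 0, -15, 0, 0, 0]]], "gripper": -1}}

```text
t: 55.33
tool_pos: [0.5014, -0.2907, 0.4599]
tool_rot: [2.537, 1.846, 0.002]
contact_force: [-0.5, -0.7, -1.1]
opening: 0.0854
grip_force: 0.0
```

```bash
python3 - <<'E'
from h import *
cur(); cover('pics/w10.png')
im,W=cloud('top'); cv2.imwrite('pics/t2.png',cv2.resize(im[180:340,330:540],None,fx=3.5,fy=3.5,interpolation=2))
E
```

```text
t 55.3333 grasp [ 0.5019 -0.291   0.3052] psi -17.91 zdir [ 0.003 -0.002 -1.   ] q [-0.65 -0.08  1.66 -0.    1.56 -0.34] F [-0.5 -0.7 -1.1] T [-0.02  0.01  0.04] open 0.08543660540779444
dot [627.7  89. ] 1486 [ 0.7128 -0.27    0.1505]
dot [310.1 179.1] 71 [ 0.5096 -0.2618  0.159 ]
dot [310.9 268.3] 64 [ 0.4917 -0.3189  0.159 ]
bar 3842 ((0.5007514953613281, -0.28990915417671204), (0.07474731653928757, 0.023851001635193825), 72.02261352539062) 0.15806221906783155
top 38348 ((0.5006626844406128, -0.2907019853591919), 0.08638697862625122)
```

View pics/w10.png

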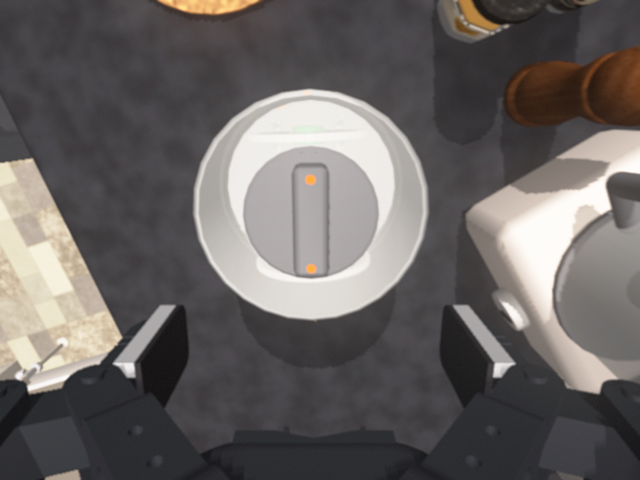

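The cover is seated at (0.5007, −0.290) with the bar top at 0.158 m. The bar (dots at (310,179) and (311,268)) lies about 2° beyond the locked line, so it is at the stop. The gripper is clear, so I hand in.

```bash
python3 -c "
from station import finish_job; print(finish_job())"
```

```text
the job is handed in; nothing more can be done
None
```

I handed the job in at about 55 s: all four discs measured upright and home in the case before the cover went on, and the cover is seated and turned to its stop. I judged the lock from the bar angle, about 2° past the locked line, without seeing the catch spring up; hand-in returned no verdict.

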